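# Set up the notching jig and release it

## Task

Set up the notching jig: push the long locating bar back until it lies flat along the jig's rail, screw the upright-lever bolt in clockwise until it is snug on the bar, then fold its lever fully down. After that lay every test bar that is there flat on the jig bed, square to the locating bar and with one end close up against its front (within 1 cm), side by side and none on top of another. Last, press the selector knob of the control box down and, keeping it down, turn it clockwise to its stop, then let it spring back up; leave the other things on the bench where they are.

Things in the scene. Friction and masses are not known exactly. Their poses are not given: they have to be found in the camera images.
- jig: Fixed jig: dark steel bed plate with a steel rail along its far edge. Origin on the worktop; +x points to the rail (away from the robot), y along the rail, z up. Bed: x -65 to 90 mm, y -145 to 145 mm, top at z = 6 mm. Rail: front face at x = 55 mm, 15 mm thick, y -140 to 140 mm, top at z = 28 mm. A bridge over its middle carries the clamp bolt.
- bridge_top (a point): Middle of the top of the jig's steel bridge, which rises behind the rail and overhangs it (jig x 28 to 88 mm, y -18 to 18 mm, arm z 36 to 46 mm). The clamp bolt passes upright through the arm at jig x = 45 mm, y = 0; its foot is below the arm.
- fence_mid (a point): Centre of the loose locating bar, aluminium, 20 x 260 x 16 mm (x, y, z; about 0.25 kg), lying askew on the bed in front of the rail at the start. Its y axis runs along its length. Against the rail its centre is at jig x = 45 mm, z = 14 mm, below the clamp bolt's foot, and its front face at jig x = 35 mm.
- bolt (a joint): Turn of the clamp bolt about its upright axis, rad: grows as it is screwed in (clockwise seen from above). 4.0 is snug: end stop, its foot pressed on the locating bar. It starts between 0.1 and 1.0, needs about 0.1 N m, stays where it is left, and sinks 2 mm per radian.
- bolt_lever (a joint): Fold of the bolt's flip lever, rad: 0 = standing straight up on the bolt (as at the start), 1.57 = folded down level, closed. Stiff hinge (0.07 N m) that stays where it is left.
- lever_pivot (a point): Hinge point of the flip lever, on the bolt's axis, 60 mm above the worktop when snug. Axes are the lever's own: z from pivot to tip, x the hinge line; it folds to its own +y (the jig's +y when snug). The lever is a flat steel tab, 18 mm wide (x), 9 mm thick (y), up to 52 mm from the pivot, with a thicker lip at its end; upright, grip it across its thickness from above to turn the bolt.
- lever_tip (a point): Point on the lever 50 mm from the pivot, 2 mm short of its end.
- control_box: Fixed grey control box, 90 x 85 x 45 mm, origin at the centre of its underside. On top a press-and-turn selector knob.
- selector_grip (a point): Grip point on the selector knob's axis, 79 mm above the worktop when up. Knob: a disc of 50 mm diameter, its top 14 mm below this point, with a bar grip on it, 42 mm along this point's x, 13 mm thick, top 12 mm above this point. A tooth on the disc's rim is caught by a steel gate on the box: unless pressed, the knob stops at about 0.45 rad.
- selector_push (a joint): How far the selector knob is pressed down, m: 0 = up, 0.009 = fully down. The spring takes 2 N to start and 5 N fully down. From 0.007 m on the knob can turn beneath the gate.
- selector (a joint): Turn of the selector knob, rad: grows clockwise seen from above; it starts near 0 and its stop is at 1.4.
- bar0_mid (a point): Centre of a moulded test bar, cream plastic, 10 x 80 x 8 mm (x, y, z; 20 g), lying on the worktop; its y axis runs along its length. Absent in some runs (None).
- bar1_mid (a point): Centre of a moulded test bar, cream plastic, 10 x 80 x 8 mm (x, y, z; 20 g), lying on the worktop; its y axis runs along its length. Absent in some runs (None).
- bar2_mid (a point): Centre of a moulded test bar, cream plastic, 10 x 80 x 8 mm (x, y, z; 20 g), lying on the worktop; its y axis runs along its length. Absent in some runs (None).
- bar3_mid (a point): Centre of a moulded test bar, cream plastic, 10 x 80 x 8 mm (x, y, z; 20 g), lying on the worktop; its y axis runs along its length. Absent in some runs (None).
- stopwatch: Bystander: black stopwatch, 70 x 58 x 18 mm, origin at its underside; leave it.
- die_holder: Bystander: small wooden die block, 32 x 60 x 26 mm, origin at its underside; leave it.
- weight: Bystander: slotted steel weight, 46 mm across, 28 mm high, origin at its underside; leave it.

How it is judged:
On the way, in this order (a step that is already met when the one before it is completed fails the run):
1. the locating bar lies along the rail, within 3 mm and 0.025 rad (x of fence_mid in the frame of jig between 0.042 and 0.049 m and y of fence_mid in the frame of jig between -0.04 and 0.04 m and z of fence_mid in the frame of jig below 0.018 m and angle between the y axis of fence_mid and the y axis of jig, either way round below 0.025 rad), for 0.3 s.
2. the bolt is screwed in until snug on the bar, which still lies along the rail (all of step 1 and value of joint bolt above 3.75 rad), for 0.2 s.
3. the lever is folded down with the bolt snug (all of step 2 and value of joint bolt_lever above 1.42 rad), for 0.2 s.
4. every test bar lies on the bed, square to the locating bar and one end close against it (all of step 3 and x of bar0_mid in the frame of jig between -0.018 and 0 m and y of bar0_mid in the frame of jig between -0.13 and 0.13 m and z of bar0_mid in the frame of jig between 0.006 and 0.014 m and angle between the y axis of each of bar0_mid, bar1_mid, bar2_mid, bar3_mid and the x axis of jig, either way round below 0.15 rad and contact force between the fingers and bar0 below 0.1 N and x of bar1_mid in the frame of jig between -0.018 and 0 m and y of bar1_mid in the frame of jig between -0.13 and 0.13 m and z of bar1_mid in the frame of jig between 0.006 and 0.014 m and contact force between the fingers and bar1 below 0.1 N and x of bar2_mid in the frame of jig between -0.018 and 0 m and y of bar2_mid in the frame of jig between -0.13 and 0.13 m and z of bar2_mid in the frame of jig between 0.006 and 0.014 m and contact force between the fingers and bar2 below 0.1 N and x of bar3_mid in the frame of jig between -0.018 and 0 m and y of bar3_mid in the frame of jig between -0.13 and 0.13 m and z of bar3_mid in the frame of jig between 0.006 and 0.014 m and contact force between the fingers and bar3 below 0.1 N), for 0.3 s.
5. the selector knob is pressed down before it is turned (value of joint selector_push above 0.006 m and value of joint selector below 0.6 rad), for 0.05 s.
6. the selector is turned to its stop (value of joint selector above 1.2 rad), for 0.1 s.
At the end, for the whole second after the job is handed in: Locating bar within 3 mm and 0.025 rad of the rail, centred within 40 mm; bolt over 3.75 rad, lever over 1.42 rad; each test bar flat on the bed, square within 0.15 rad, end within 13 mm of the locating bar, middle within 130 mm of the jig's centre line; selector over 1.2 rad and up (all of step 4 and value of joint selector above 1.2 rad and value of joint selector_push below 0.003 m); the robot touches nothing.
It fails at once if a bystander (stopwatch, die block, slotted weight) is moved more than 5 cm (distance of any of stopwatch, die_holder, weight from where it was at the start of the episode above 0.05 m).
Of bar0, bar1, bar2, bar3 only 2 to 4 are there at a start; the rules pass over those that are not, and their reading is None.
At some moment in a run one of bar0, bar1, bar2, bar3 may be knocked a few centimetres aside while the robot is not near it.
Once in a run the grip may slacken for a moment while it holds something.
It also fails if it takes over 210 s, if anything falls off the work surface, if the arm or the gripper's body presses on something with over 40 N, if the wrist force passes 120 N, or if a joint passes its speed limit or range.

## Robot

A 7-joint arm with a two-finger parallel gripper is mounted at the origin on a cart in front of the work surface, level with it; the furniture and walls round the work are solid. World frame = base frame: x ahead of the robot, y to its left, z up, the work surface at z = 0. Lengths are in m, angles in rad, forces in N, time in s.
With the tool pointing down it reaches from about 0.425 to 0.8 m from the base axis. Payload 8.3 kg.
Tool frame: the origin (TCP) lies midway between the tips of the shut fingers; the grasp point (between the pads) lies 19 mm behind it (bot.hold_point_z is the distance from the TCP to the grasp point, in m); z points along the fingers, y is the line along which they close (so a half turn about z gives the same grasp; the last joint's range is limited). The gripper opens to 85 mm and grips with 20 to 120 N. Pads are 22 mm wide; open, the fingers measure 114 mm over their backs; the gripper's body (76 mm by 85 mm) begins 54 mm behind the grasp point. The pads swing forward as they close: fully open they stand 13 mm farther back than shut.
Start: joints at [-1.378, 0.383, 0.016, 1.37, -0.006, 1.388, -0.046], TCP at [0.158, 0.605, 0.231] pointing down, gripper open.
Joint ranges: [-2.95, 2.95], [-0.25, 2.06], [-1.52, 1.56], [0.18, 2.33], [-1.44, 4.58], [0.02, 2.06], [-3.01, 3.01]. Speed limits (rad/s): [2.39, 2.39, 3.01, 3.01, 3.14, 3.14, 3.14].

## Interface

Orientations are given as a 3x3 rotation matrix whose columns are the frame's x, y, z axes.
In Python, from station import telemetry, optics, order, bot gives the robot as it stands.
- The arm moves only by the tool play_rows, never from a script. Its arguments are lists of equal length, an entry for each row: "offset": the shift along the tool's x, y, z in mm, a list of three; "angular": the turn, a rotation vector about the tool's x, y, z in degrees, a list of three; "jaw": the opening, from -1 (shut) to 1 (fully open). A call has 1 to 20 rows; each row shifts and turns the commanded pose from where the row before left it, along the tool's axes as they then stand; what a row does not reach is not made up. A row lasts 1/10 s, in which the tool goes at most 50 mm and 8.59 degrees, less where a joint would pass 70% of its speed; a pose out of reach is approached as far as the arm can. A call with a gripper value outside its range is refused whole. The fingers move at their own pace and stop on an object; "newtons" is the grip in N (left out, the last holds). Time passes only in rows, so rows that do not move let the fingers close. It gives the time, the measured TCP pose, the force, the opening and the grip force at its end, in the units of the state.
- telemetry.read_state(): the state, without advancing time (a new reading comes with each control period).
- optics.get_image(name): name is "scene" or "top"; returns a dict with "color" (420x560x3 uint8, blue, green, red), "fx", "fy", "cx", "cy" (pixels), "R" (3x3) and "t" (3): a world point X has camera coordinates R X + t. Camera axes: x right, y down, z forward; pixel columns grow to the right and rows downward; lengths in m; the calibration is good to about 2 mm. A picture is of the moment at which its call begins. There is no depth.
- order.finish_job(): hands the job in; it is judged then, once.
The state is a dict: "t": time; "joint_pos": joint angles; "joint_vel": joint speeds; "tau": joint torques, N m; "tool_pos": TCP position; "tcp_rot": TCP orientation; "wrist_force": force on the tool from outside, world axes, zero at the start; "torque": the same for the moment, N m; "gripper_width": finger opening in m; "finger_force": force on a finger pad.
Only numpy, scipy, OpenCV 4.12 (cv2) and the standard library are available. Lean on these libraries where they do the work, as an engineer would, in place of code of your own. Each camera call takes 0.05 s, during which the arm holds its last target. There are 200 camera calls.

## Working session

There is one attempt and no reset: what is moved stays moved. The work goes in short steps, Python scripts to look and compute and a tool call to move; the robot and the scene stay as the last step left them, time stands still between calls to the robot, and variables do not carry over. Pictures are saved under pics/ and viewed, at most 14 in all, crops included, and the job is handed in when it is done.

Besides the shell and the picture viewer there is one more tool, called after "Emit:" as a command line: name --argument value ..., lists and objects as JSON in quotes. play_rows: Moves the arm, as the interface text tells. Its arguments: {"type":"object","properties":{"offset":{"type":"array","items":{"type":"array","items":{"type":"number"}}},"angular":{"type":"array","items":{"type":"array","items":{"type":"number"}}},"jaw":{"type":"array","items":{"type":"number"}},"newtons":{"type":"number"}},"required":["offset","angular","jaw"]}

```bash
ls; mkdir -p pics; python3 - <<'E'
from station import telemetry, optics, order, bot
import cv2,numpy as np
s=telemetry.read_state()
for k,v in s.items(): print(k,np.round(v,3).tolist())
for n in("scene","top"):
    im=optics.get_image(n); cv2.imwrite(f"pics/{n}0.png",im["color"]); print(n,im["fx"],im["fy"],im["cx"],im["cy"],np.round(im["R"],4).tolist(),np.round(im["t"],4).tolist())
print([x for x in dir(bot) if x[0]!='_'])
E
```

```text
pics
t 0.0
joint_pos [-1.378, 0.384, 0.016, 1.371, -0.006, 1.388, -0.047]
joint_vel [0.0, -0.0, 0.001, 0.001, -0.001, -0.001, -0.001]
tau [-0.001, -62.761, 0.843, -37.182, 0.016, 0.014, 0.0]
tool_pos [0.158, 0.604, 0.23]
tcp_rot [[-0.967, 0.253, -0.0], [0.253, 0.967, -0.002], [0.0, -0.002, -1.0]]
wrist_force [0.578, -0.418, -0.388]
torque [-0.027, -0.053, 0.009]
finger_force 0.0
gripper_width 0.086
scene 385.63355838875833 385.63355838875833 278.98657677091677 209.21180996819422 [[-0.6566, -0.7541, -0.0103], [-0.488, 0.4353, -0.7566], [0.5751, -0.4917, -0.6538]] [0.3532, 0.3608, 1.0059]
top 402.4859955039491 402.4859955039491 282.2986337360573 208.83818577664405 [[0.019, -0.9996, 0.0201], [-0.9846, -0.0222, -0.1733], [0.1737, -0.0165, -0.9847]] [-0.0389, 0.5506, 1.2486]
['PlanningError', 'hold_point_z']
```

View pics/scene0.png

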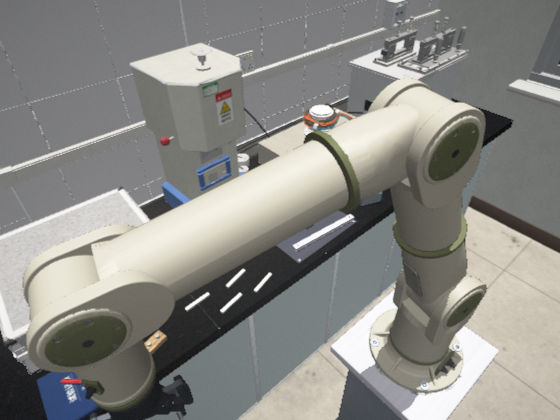

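View pics/top0.png

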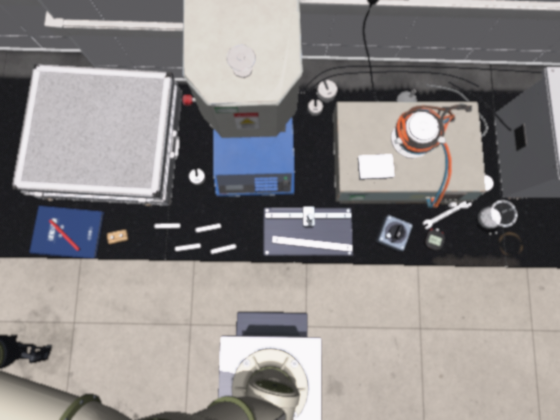

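The scene view shows four cream bars around (198,301)–(263,282) and the jig partly hidden at (318,235). The top view shows bars at (168,226), (208,228), (188,247) and (223,249). The jig is at (308,232) with its bridge at (309,215), and the askew bar runs from (272,240) to (350,248). The control box is at (395,232).

```bash
cat > h.py <<'E'
from station import telemetry, optics, order, bot
import cv2,numpy as np
np.set_printoptions(precision=4,suppress=True)
def px2w(im,u,v,z):
    d=im["R"].T@np.array([(u-im["cx"])/im["fx"],(v-im["cy"])/im["fy"],1]); c=-im["R"].T@im["t"]
    return c+d*(z-c[2])/d[2]
def w2px(im,X):
    p=im["R"]@np.array(X)+im["t"]; return np.array([im["fx"]*p[0]/p[2]+im["cx"],im["fy"]*p[1]/p[2]+im["cy"]])
def tri(ims,pxs):
    P=[np.diag([1,1,1])@np.array([[i["fx"],0,i["cx"]],[0,i["fy"],i["cy"]],[0,0,1]])@np.c_[i["R"],i["t"]] for i in ims]
    X=cv2.triangulatePoints(P[0],P[1],np.array(pxs[0],float),np.array(pxs[1],float)).ravel(); return X[:3]/X[3]
def crop(im,name,u0,v0,u1,v1,k):
    cv2.imwrite(f"pics/{name}.png",cv2.resize(im["color"][v0:v1,u0:u1],None,fx=k,fy=k,interpolation=cv2.INTER_CUBIC))
def bars(im,z=.008,roi=(140,200,262,262),th=200,amin=25):
    """bright elongated blobs: centre and direction in world"""
    u0,v0,u1,v1=roi; g=im["color"][v0:v1,u0:u1].min(2); m=(g>th).astype(np.uint8)
    n,l,st,_=cv2.connectedComponentsWithStats(m); out=[]
    for i in range(1,n):
        if st[i,4]<amin: continue
        ys,xs=np.nonzero(l==i); w=g[ys,xs].astype(float)
        W=np.array([px2w(im,x+u0,y+v0,z)[:2] for x,y in zip(xs,ys)]); c=W.mean(0)
        e,V=np.linalg.eigh(np.cov((W-c).T)); d=V[:,1]*np.sign(V[0,1]+1e-9)
        out.append((c,np.degrees(np.arctan2(d[1],d[0])),np.sqrt(12*e),st[i,4]))
    return out
def st():
    s=telemetry.read_state(); print("t",round(s["t"],2),"tcp",np.array(s["tool_pos"]),"F",np.array(s["wrist_force"]),"w",round(s["gripper_width"],4),"ff",round(s["finger_force"],2)); print(np.array(s["tcp_rot"]),"q",np.array(s["joint_pos"])); return s
E
python3 - <<'E'
from h import *
im=optics.get_image("top")
crop(im,"c1",255,195,455,265,4)
for b in bars(im): print(b)
for b in bars(im,z=.022,roi=(262,234,356,256)): print('fence',b)
E
```

```text
(array([0.4958, 0.3473]), np.float64(-87.90182018909938), array([0.0092, 0.0727]), np.int32(65))
(array([0.491 , 0.2148]), np.float64(-77.52793703975826), array([0.0097, 0.0748]), np.int32(67))
(array([0.4263, 0.2784]), np.float64(-80.62736482279008), array([0.0095, 0.0763]), np.int32(69))
(array([0.4232, 0.1626]), np.float64(-74.65982532933677), array([0.0095, 0.0771]), np.int32(69))
fence (array([ 0.4447, -0.1254]), np.float64(84.79413778646553), array([0.0207, 0.2578]), np.int32(508))
```

View pics/c1.png

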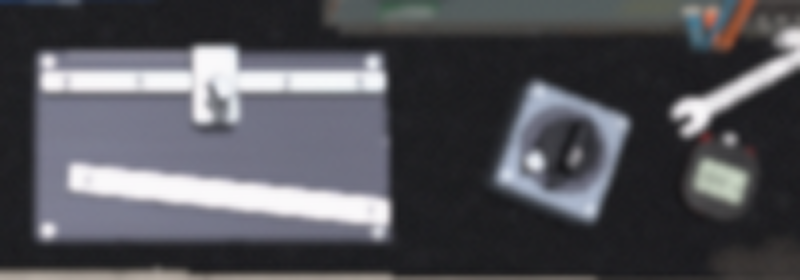

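The enlarged crop shows jig bed corners at (36,52), (387,52), (388,240) and (36,242). The bridge spans (192,45)–(238,125) and the dark lever is near (215,100). The box-top corners are (537,80), (630,120), (595,222) and (492,185), and the knob disc is centred near (565,150).

```bash
python3 - <<'E'
from h import *
im=optics.get_image("top")
C=lambda x,y,z: px2w(im,(x+.5)/4-.5+255,(y+.5)/4-.5+195,z)
J=np.array([C(36,52,.006),C(387,52,.006),C(388,240,.006),C(36,242,.006)])
print(J, J.mean(0))
loc=np.array([[.09,.145],[.09,-.145],[-.065,-.145],[-.065,.145]])
lc=loc.mean(0); wc=J[:,:2].mean(0); H=(loc-lc).T@(J[:,:2]-wc)
th=np.arctan2(H[0,1]-H[1,0],H[0,0]+H[1,1]); R=np.array([[np.cos(th),-np.sin(th)],[np.sin(th),np.cos(th)]])
o=wc-R@lc; print("jig",o,np.degrees(th), "bolt",o+R@[.045,0]); print("resid",(loc@R.T+o-J[:,:2])*1000)
R3=lambda p:o+R@p
print("fence in jig",R.T@(np.array([.4447,-.1254])-o))
B=np.array([C(537,80,.045),C(630,120,.045),C(595,222,.045),C(492,185,.045)]); print("box",B,B.mean(0)); 
for i in range(4): d=B[(i+1)%4]-B[i]; print(np.linalg.norm(d),np.degrees(np.arctan2(d[1],d[0])))
bt=R3([.045,0])
for z in (.062,.11): print(w2px(im,[*bt,z]), (w2px(im,[*bt,z])-[255,195])*4)
crop(im,"c2",355,205,435,265,8); crop(im,"c3",285,195,335,235,12)
c2=cv2.imread("pics/c2.png"); c3=cv2.imread("pics/c3.png"); c3=cv2.resize(c3,(600,480))
o_=np.zeros((480,1240,3),np.uint8);o_[:,:640]=c2;o_[:,640:]=c3; cv2.imwrite("pics/c23.png",cv2.resize(o_,(800,310)))
E
```

```text
[[ 0.5614  0.0341  0.006 ]
 [ 0.568  -0.259   0.006 ]
 [ 0.4116 -0.2581  0.006 ]
 [ 0.4041  0.0298  0.006 ]] [ 0.4863 -0.1133  0.006 ]
jig [ 0.4738 -0.1136] 1.2126926095663944 bolt [ 0.5188 -0.1126]
resid [[-0.7191 -0.7753]
 [-1.1952  2.3728]
 [ 0.3074 -1.7893]
 [ 1.607   0.1917]]
fence in jig [-0.0293 -0.0112]
box [[ 0.5406 -0.3733  0.045 ]
 [ 0.5095 -0.4479  0.045 ]
 [ 0.4267 -0.4167  0.045 ]
 [ 0.4546 -0.3347  0.045 ]] [ 0.4828 -0.3931  0.045 ]
0.08083047558361513 -112.60426678606773
0.08848987759548267 159.3620249648712
0.08657276401078443 71.2180306116553
0.09424242870518294 -24.132555324401483
[308.9743 218.7444] [215.8974  94.9778]
[310.3127 216.4075] [221.2509  85.63  ]
```

View pics/c23.png

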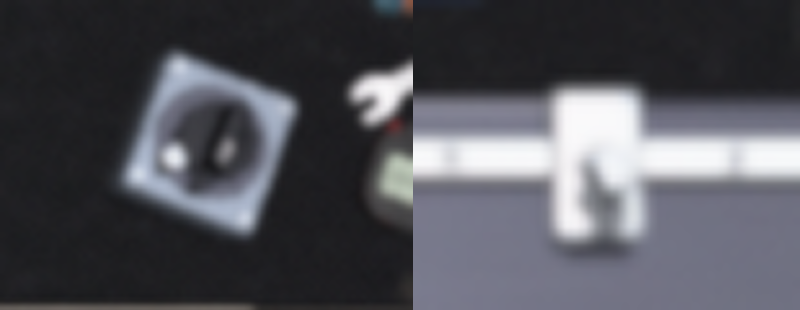

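The crop shows the knob's bar grip running from about (235,110) to (205,170), roughly box-aligned. The lever stands up from the bridge, but its orientation is unclear. I'll move the arm over to the jig first, since the arm blocks the scene view for now.

Emit:
play_rows --offset '[[0,0,0],[0,0,0],[-28,-26,0],[-28,-26,0],[-28,-26,0],[-28,-26,0],[-28,-26,0],[-28,-26,0],[-28,-26,0],[-28,-26,0],[-28,-26,0],[-28,-26,0],[-28,-26,0],[-28,-26,0]]' --angular '[[0,0,-8],[0,0,-8],[0,0,0],[0,0,0],[0,0,0],[0,0,0],[0,0,0],[0,0,0],[0,0,0],[0,0,0],[0,0,0],[0,0,0],[0,0,0],[0,0,0]]' --jaw '[1,1,1,1,1,1,1,1,1,1,1,1,1,1]'

```text
t: 1.6
tool_pos: [0.5022, 0.2995, 0.2312]
tcp_rot: [[-1.0, -0.024, -0.0], [-0.024, 1.0, -0.0], [0.0, -0.0, -1.0]]
wrist_force: [0.5, 0.0, -0.7]
gripper_width: 0.0854
finger_force: 0.0
```

Emit:
play_rows --offset '[[0,-36,0],[0,-36,0],[0,-36,0],[0,-36,0],[0,-36,0],[0,-36,0],[0,-36,0],[0,-36,0],[0,-36,0],[0,-36,0],[0,-36,0],[0,-36,0],[0,-36,0],[0,-20,0],[0,0,0]]' --angular '[[0,0,0],[0,0,0],[0,0,0],[0,0,0],[0,0,0],[0,0,0],[0,0,0],[0,0,0],[0,0,0],[0,0,0],[0,0,0],[0,0,0],[0,0,0],[0,0,0],[0,0,0]]' --jaw '[1,1,1,1,1,1,1,1,1,1,1,1,1,1,1]'

```text
t: 3.1
tool_pos: [0.5117, -0.1912, 0.2313]
tcp_rot: [[-1.0, -0.018, -0.0], [-0.018, 1.0, -0.002], [0.0, -0.002, -1.0]]
wrist_force: [-0.4, -0.0, 0.1]
gripper_width: 0.0857
finger_force: 0.0
```

```bash
cat >> h.py <<'E'
JO=np.array([.4738,-.1136]); JT=np.radians(1.2); JR=np.array([[np.cos(JT),-np.sin(JT)],[np.sin(JT),np.cos(JT)]])
def j2w(x,y): return JO+JR@[x,y]
def w2j(p): return JR.T@(np.array(p)[:2]-JO)
def go(xy,z,yaw=None):
    """print tool-frame offset (mm) to reach; yaw = desired world angle of tool y axis (deg); assumes turn about tool z done first"""
    s=telemetry.read_state(); R=np.array(s["tcp_rot"]); y=np.degrees(np.arctan2(R[1,1],R[0,1])); dz=0
    if yaw is not None:
        dz=(y-yaw+90)%180-90; a=np.radians(dz); R=R@cv2.Rodrigues(np.array([0,0,a]))[0]
    d=R.T@(np.array([*xy,z])-np.array(s["tool_pos"])); print("go: turn z deg",round(dz,1),"offset mm",np.round(d*1000,1))
E
python3 - <<'E'
from h import *
st(); print(w2j(telemetry.read_state()["tool_pos"])); go(j2w(-.068,-.080),.05,91.2)
im=optics.get_image("scene"); crop(im,"s1",180,150,480,375,2)
E
```

```text
t 3.1 tcp [ 0.5117 -0.1912  0.2313] F [-0.3599 -0.0011  0.1262] w 0.0857 ff 0.0
[[-0.9998 -0.0176 -0.0005]
 [-0.0176  0.9998 -0.0016]
 [ 0.0005 -0.0016 -1.    ]] q [-0.1728  0.2289  0.5631  1.6111 -0.1231  1.3375  1.9954]
[ 0.0363 -0.0783]
go: turn z deg -0.2 offset mm [104.2  -1.4 181.3]
```

View pics/s1.png

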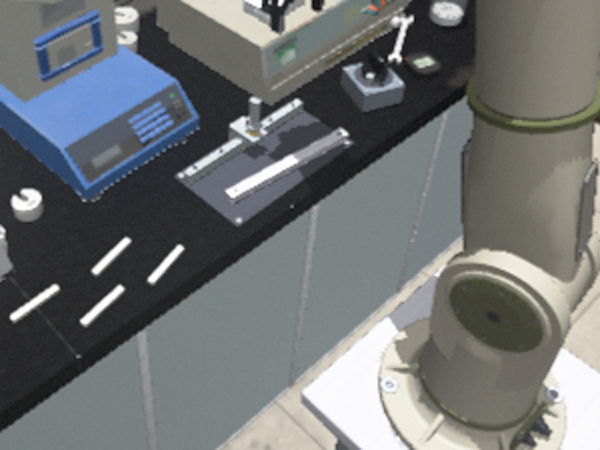

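The scene view shows the jig with the lever upright at crop (254,100–128), four bars on the left, and the control box at (375,80). Next I'll go in front of the locating bar's right half and lower.

Emit:
play_rows --offset '[[27,0,0],[27,0,0],[27,0,0],[28,-2,0],[0,0,35],[0,0,35],[0,0,35],[0,0,35],[0,0,35],[0,0,25],[0,0,15],[0,0,10],[0,0,6],[0,0,0]]' --angular '[[0,0,0],[0,0,0],[0,0,0],[0,0,0],[0,0,0],[0,0,0],[0,0,0],[0,0,0],[0,0,0],[0,0,0],[0,0,0],[0,0,0],[0,0,0],[0,0,0]]' --jaw '[1,1,1,1,1,1,1,1,1,1,1,1,1,1]'

```text
t: 4.55
tool_pos: [0.4039, -0.1912, 0.0001]
tcp_rot: [[-1.0, -0.024, -0.001], [-0.024, 1.0, 0.0], [0.001, 0.0, -1.0]]
wrist_force: [-0.8, 0.7, -0.1]
gripper_width: 0.0852
finger_force: 0.0
```

```bash
python3 - <<'E'
from h import *
s=st(); print(w2j(s["tool_pos"])); go(j2w(.024,-.080),.0,91.2)
im=optics.get_image("top"); crop(im,"t1",250,190,370,270,6)
E
```

```text
t 4.55 tcp [ 0.4039 -0.1912  0.0001] F [-0.8475  0.7289 -0.0951] w 0.0852 ff 0.0
[[-0.9997 -0.0244 -0.0006]
 [-0.0244  0.9997  0.0003]
 [ 0.0006  0.0003 -1.    ]] q [-0.112   0.3062  0.5472  2.1137 -0.2256  0.7776  2.1716]
[-0.0715 -0.0761]
go: turn z deg 0.2 offset mm [-95.5  -3.9   0. ]
```

View pics/t1.png

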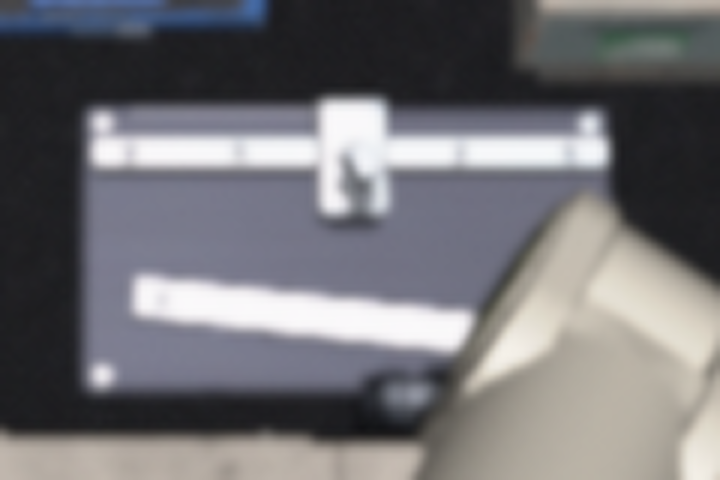

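The gripper (dark, at (400,390)) stands in front of the locating bar, which is unmoved. Now pushing.

Emit:
play_rows --offset '[[0,-4,0],[-7,0,0],[-8,0,0],[-8,0,0],[-8,0,0],[-8,0,0],[-8,0,0],[-8,0,0],[-8,0,0],[-8,0,0],[-8,0,0],[-5,0,0],[0,0,0]]' --angular '[[0,0,0],[0,0,0],[0,0,0],[0,0,0],[0,0,0],[0,0,0],[0,0,0],[0,0,0],[0,0,0],[0,0,0],[0,0,0],[0,0,0],[0,0,0]]' --jaw '[1,1,1,1,1,1,1,1,1,1,1,1,1]'

```text
t: 5.9
tool_pos: [0.4889, -0.1936, 0.0003]
tcp_rot: [[-1.0, -0.024, 0.001], [-0.024, 1.0, -0.0], [-0.001, -0.0, -1.0]]
wrist_force: [-0.4, -0.4, -0.4]
gripper_width: 0.0852
finger_force: 0.0
```

Emit:
play_rows --offset '[[-2,0,0],[-2,0,0],[-2,0,0],[0,0,0]]' --angular '[[0,0,0],[0,0,0],[0,0,0],[0,0,0]]' --jaw '[1,1,1,1]'

```text
t: 6.3
tool_pos: [0.494, -0.1935, 0.0002]
tcp_rot: [[-1.0, -0.024, -0.0], [-0.024, 1.0, 0.0], [0.0, 0.0, -1.0]]
wrist_force: [-2.7, 1.3, -0.2]
gripper_width: 0.0852
finger_force: 1.2
```

```bash
python3 - <<'E'
from h import *
s=st(); print(w2j(s["tool_pos"]))
im=optics.get_image("top"); crop(im,"t2",250,190,370,270,6)
E
```

```text
t 6.3 tcp [ 0.494  -0.1935  0.0002] F [-2.7268  1.2541 -0.1846] w 0.0852 ff 1.22
[[-0.9997 -0.0236 -0.0001]
 [-0.0236  0.9997  0.0002]
 [ 0.0001  0.0002 -1.    ]] q [-0.101   0.4612  0.5079  1.8996 -0.2914  0.854   2.1504]
[ 0.0185 -0.0803]
```

View pics/t2.png

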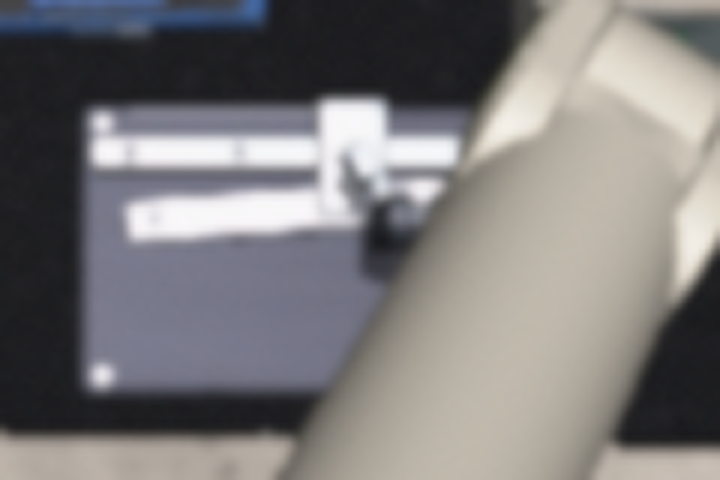

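The bar has swung: the right half is near the rail and the left end (crop (130,222)) lags. I'll nudge the right a bit more, then back off and cross over to the left half.

Emit:
play_rows --offset '[[-2,0,0],[-2,0,0],[0,0,0]]' --angular '[[0,0,0],[0,0,0],[0,0,0]]' --jaw '[1,1,1]'

```text
t: 6.65
tool_pos: [0.4985, -0.1937, 0.0004]
tcp_rot: [[-1.0, -0.024, 0.001], [-0.024, 1.0, -0.0], [-0.001, -0.0, -1.0]]
wrist_force: [-1.1, 0.8, 0.0]
gripper_width: 0.0857
finger_force: 0.6
```

Emit:
play_rows --offset '[[20,0,0],[25,0,0],[20,0,0],[0,28,-20],[0,28,0],[0,28,0],[0,28,0],[0,28,0],[0,24,20],[0,0,0]]' --angular '[[0,0,0],[0,0,0],[0,0,0],[0,0,0],[0,0,0],[0,0,0],[0,0,0],[0,0,0],[0,0,0],[0,0,0]]' --jaw '[1,1,1,1,1,1,1,1,1,1]'

```text
t: 7.65
tool_pos: [0.4289, -0.0277, -0.0008]
tcp_rot: [[-1.0, -0.028, -0.001], [-0.028, 1.0, 0.001], [0.001, 0.001, -1.0]]
wrist_force: [1.0, 0.6, 0.5]
gripper_width: 0.0852
finger_force: 0.0
```

Emit:
play_rows --offset '[[-8,0,0],[-8,0,0],[-8,0,0],[-8,0,0],[-8,0,0],[-8,0,0],[-6,0,0],[-3,0,0],[0,0,0]]' --angular '[[0,0,0],[0,0,0],[0,0,0],[0,0,0],[0,0,0],[0,0,0],[0,0,0],[0,0,0],[0,0,0]]' --jaw '[1,1,1,1,1,1,1,1,1]'

```text
t: 8.55
tool_pos: [0.4864, -0.0299, 0.0002]
tcp_rot: [[-1.0, -0.024, -0.0], [-0.024, 1.0, -0.0], [0.0, -0.0, -1.0]]
wrist_force: [-0.1, -0.5, 0.3]
gripper_width: 0.0854
finger_force: 0.0
```

```bash
python3 - <<'E'
from h import *
s=st(); print(w2j(s["tool_pos"]))
E
```

```text
t 8.55 tcp [ 0.4864 -0.0299  0.0002] F [-0.1311 -0.5211  0.2579] w 0.0854 ff 0.0
[[-0.9997 -0.0235 -0.0001]
 [-0.0235  0.9997 -0.0002]
 [ 0.0001 -0.0002 -1.    ]] q [-0.3928  0.3714  0.4545  2.0101 -0.2221  0.8073  1.7837]
[0.0143 0.0835]
```

Emit:
play_rows --offset '[[-3,0,0],[-3,0,0],[-2,0,0],[-2,0,0],[0,0,0]]' --angular '[[0,0,0],[0,0,0],[0,0,0],[0,0,0],[0,0,0]]' --jaw '[1,1,1,1,1]'

```text
t: 9.05
tool_pos: [0.4961, -0.0295, 0.0002]
tcp_rot: [[-1.0, -0.024, -0.0], [-0.024, 1.0, 0.0], [0.0, 0.0, -1.0]]
wrist_force: [-1.3, 0.2, -0.5]
gripper_width: 0.085
finger_force: 0.5
```

Emit:
play_rows --offset '[[-1,0,0],[-1,0,0],[-1,0,0],[0,0,0]]' --angular '[[0,0,0],[0,0,0],[0,0,0],[0,0,0]]' --jaw '[1,1,1,1]'

```text
t: 9.45
tool_pos: [0.4984, -0.0295, 0.0001]
tcp_rot: [[-1.0, -0.023, -0.002], [-0.023, 1.0, 0.0], [0.002, 0.0, -1.0]]
wrist_force: [-4.1, 0.7, 2.9]
gripper_width: 0.0856
finger_force: 2.4
```

```bash
python3 - <<'E'
from h import *
s=st(); print(w2j(s["tool_pos"]))
im=optics.get_image("top"); a=im["color"][190:270,250:370]
im2=optics.get_image("scene"); b=im2["color"][195:275,260:370]
o=np.hstack([cv2.resize(x,(400,int(400*x.shape[0]/x.shape[1])),interpolation=2)[:266] for x in(a,b)]); cv2.imwrite("pics/t3.png",o)
E
```

```text
t 9.45 tcp [ 0.4984 -0.0295  0.0001] F [-4.1352  0.6679  2.9187] w 0.0856 ff 2.4
[[-0.9997 -0.0232 -0.0016]
 [-0.0232  0.9997  0.0001]
 [ 0.0016  0.0001 -1.    ]] q [-0.3855  0.3945  0.4509  1.9781 -0.2312  0.82    1.7884]
[0.0263 0.0835]
```

View pics/t3.png

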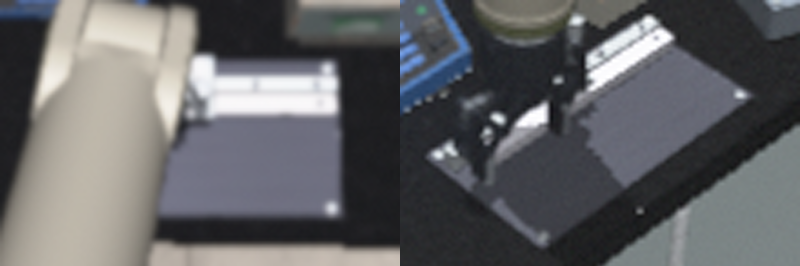

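The bar's right part now lies parallel to the rail (top view, rows 75–110). I'll press a little more here, then do the same on the right.

Emit:
play_rows --offset '[[-1,0,0],[-1,0,0],[0,0,0],[20,0,0],[25,0,0],[0,-28,-20],[0,-28,0],[0,-28,0],[0,-28,0],[0,-28,0],[0,-24,20],[-15,0,0],[-15,0,0],[-10,0,0],[0,0,0]]' --angular '[[0,0,0],[0,0,0],[0,0,0],[0,0,0],[0,0,0],[0,0,0],[0,0,0],[0,0,0],[0,0,0],[0,0,0],[0,0,0],[0,0,0],[0,0,0],[0,0,0],[0,0,0]]' --jaw '[1,1,1,1,1,1,1,1,1,1,1,1,1,1,1]'

```text
t: 11.05
tool_pos: [0.5008, -0.1936, 0.0002]
tcp_rot: [[-1.0, -0.024, -0.0], [-0.024, 1.0, -0.001], [0.0, -0.001, -1.0]]
wrist_force: [-0.2, -0.2, -0.1]
gripper_width: 0.0854
finger_force: 0.0
```

Emit:
play_rows --offset '[[-2,0,0],[-2,0,0],[-2,0,0],[-1,0,0],[0,0,0]]' --angular '[[0,0,0],[0,0,0],[0,0,0],[0,0,0],[0,0,0]]' --jaw '[1,1,1,1,1]'

```text
t: 11.55
tool_pos: [0.5018, -0.1937, -0.0004]
tcp_rot: [[-1.0, -0.021, -0.008], [-0.021, 1.0, 0.002], [0.008, 0.002, -1.0]]
wrist_force: [-19.3, 1.4, 14.4]
gripper_width: 0.0854
finger_force: 9.3
```

```bash
python3 - <<'E'
from h import *
s=st(); print(w2j(s["tool_pos"]))
E
```

```text
t 11.55 tcp [ 0.5018 -0.1937 -0.0004] F [-19.2707   1.3895  14.4327] w 0.0854 ff 9.34
[[-0.9997 -0.0212 -0.0083]
 [-0.0212  0.9998  0.002 ]
 [ 0.0083  0.0022 -1.    ]] q [-0.0989  0.4811  0.5054  1.8722 -0.2956  0.8716  2.1447]
[ 0.0263 -0.0807]
```

Firm contact on both sides at the same jig x (26.3 mm), so the bar is flat on the rail. I'll back off, raise, and look closely at the lever from both cameras.

Emit:
play_rows --offset '[[25,0,0],[25,0,0],[0,0,-40],[0,0,-40],[0,-30,-40],[0,-30,-40],[0,-30,-40],[0,-30,-40],[0,-30,0],[0,0,0]]' --angular '[[0,0,0],[0,0,0],[0,0,0],[0,0,0],[0,0,0],[0,0,0],[0,0,0],[0,0,0],[0,0,0],[0,0,0]]' --jaw '[1,1,1,1,1,1,1,1,1,1]'

```text
t: 12.55
tool_pos: [0.4594, -0.3491, 0.242]
tcp_rot: [[-1.0, -0.018, 0.003], [-0.018, 1.0, -0.004], [-0.002, -0.004, -1.0]]
wrist_force: [-1.2, 0.6, -0.4]
gripper_width: 0.0855
finger_force: 0.0
```

```bash
python3 - <<'E'
from h import *
st()
T=optics.get_image("top"); S=optics.get_image("scene")
# average a few frames
a=T["color"][198:240,280:340]; b=S["color"][190:232,280:340]
o=np.hstack([cv2.resize(x,(400,280),interpolation=2) for x in(a,b)]); cv2.imwrite("pics/lv.png",o)
# fence: rectangular fit of bar front edge
g=T["color"].min(2)
for u in (270,285,295,322,335,345):
    print(u,g[208:228,u])
bt=j2w(.045,0)
for z in (.06,.068,.118): print(z,"top",(w2px(T,[*bt,z])-[280,198])*6.667,"scene",(w2px(S,[*bt,z])-[280,190])*6.667+[400,0])
E
```

```text
t 12.55 tcp [ 0.4594 -0.3491  0.242 ] F [-1.16    0.6045 -0.4152] w 0.0855 ff 0.0
[[-0.9998 -0.0184  0.0025]
 [-0.0184  0.9998 -0.0039]
 [-0.0025 -0.0039 -1.    ]] q [ 0.0636  0.3104  0.6785  1.519  -0.1954  1.3769  2.3448]
270 [ 96 114 119 126 161 210 225 227 220 181 136 128 137 139 138 132 124 118
 117 117]
285 [113 125 120 124 162 219 240 244 237 221 227 241 245 245 240 219 162 121
 113 115]
295 [112 124 120 123 161 218 239 244 237 222 228 241 245 245 242 223 169 123
 112 114]
322 [ 76  97 107 117 158 216 239 243 237 222 228 241 245 245 241 222 169 121
 107 108]
335 [ 74  96 105 116 158 218 239 242 235 222 228 241 245 245 239 215 155 113
 106 108]
345 [ 76 103 119 127 159 203 213 205 202 204 223 232 226 226 232 220 170 122
 107 107]
0.06 top [192.848  138.9347] scene [581.7906 153.7738]
0.068 top [194.2849 136.4262] scene [582.3786 142.0441]
0.118 top [203.6843 120.0167] scene [586.1626  66.5658]
```

View pics/lv.png

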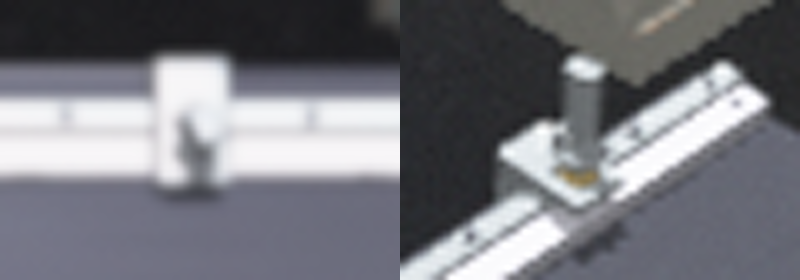

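The top view shows the bar lying parallel against the rail under the bridge, with edges in the same rows at every column. In the scene view the lever is at (565–605, 60–165), its wide face roughly toward the camera. I'll fit its yaw numerically against the silhouette.

```bash
python3 - <<'E'
from h import *
S=optics.get_image("scene"); g=cv2.cvtColor(S["color"],6)
print(g[196:216,300:316])
bt=j2w(.045,0)
def pred(b,dx=0,dy=0):
    a=np.radians(91.2)+4-b; y=np.array([np.cos(a),np.sin(a),0]); x=np.cross(y,[0,0,1]); p=np.array([*bt,.060+.002*(4-b)])+[dx,dy,0]
    out=[]
    for z in(.0,.052):
        for sx,sy in((-1,-1),(1,-1),(1,1),(-1,1)): out.append(w2px(S,p+x*sx*.009+y*sy*.0045+[0,0,z]))
    return np.array(out)
for b in(.1,.4,.7,1.): P=pred(b); print(b,P[4:].round(1).tolist(),"width",P[4:,0].min().round(1),P[4:,0].max().round(1),"low",P[:4,0].min().round(1),P[:4,0].max().round(1))
E
```

```text
[[ 42  43  44  43  73  93  97 104 103 105 102 105 104 104 106 104]
 [ 44  41  45  43  47  40  72  98 105 105 103 104 103 105 104 106]
 [ 45  47  45  44  46 106 145 143 123 108 104 101 101 104 103 104]
 [ 44  43  44  44  85 189 234 225 187 160 130 105 103 103 104 105]
 [ 44  41  44  45 112 186 224 229 230 220 158  96  98 103 104 104]
 [ 43  43  43  44  65 100 163 198 207 179  99  41  75  95  98 106]
 [ 43  44  47  46  73  98 103 101 110 100  64  43  41  43  74  97]
 [ 44  42  44  45  69  96 108 110 112  96  64  45  43  45  43  44]
 [ 46  43  43  48  68  96 108 108 111  95  62  45  43  45  42  46]
 [ 45  43  41  41  69  95 107 109 108  92  54  41  42  42  43  40]
 [ 40  43  41  41  71  96 108 110 110  90  54  42  44  41  46  65]
 [ 44  60  57  43  83 108 108 108 109  89  53  44  45  52  92 145]
 [128 176 147 132 150 120 105 105 107  88  51  48  68 121 161 203]
 [225 248 226 207 194 116 106 106 108  84  51  90 146 198 183 149]
 [236 241 218 137 139 137 108 105 110  94 107 170 221 213 173 153]
 [235 241 207 105 127 128 105 111 120 116 158 213 231 234 231 197]
 [238 237 205 145 145 142 120 120 121 123 120 174 217 226 186 154]
 [230 228 219 175 191 195 147 121 116 120 125 186 185 150 181 238]
 [231 230 224 186 149 166 165 134 126 130 183 182 162 224 247 250]
 [230 233 194 141 131 114 113 111 115 131 202 223 238 249 250 250]]
0.1 [[305.2, 200.3], [310.6, 200.5], [310.7, 198.8], [305.3, 198.6]] width 305.2 310.7 low 304.7 310.0
0.4 [[304.9, 199.9], [310.1, 201.1], [310.9, 199.5], [305.8, 198.3]] width 304.9 310.9 low 304.4 310.3
0.7 [[304.9, 199.5], [309.4, 201.6], [310.9, 200.2], [306.5, 198.1]] width 304.9 310.9 low 304.4 310.3
1.0 [[305.2, 199.1], [308.5, 201.9], [310.7, 200.9], [307.4, 198.1]] width 305.2 310.7 low 304.7 310.0
```

The top-face slope fits a bolt angle near 0.43 rad, so the lever thickness axis is at about 116° in world. The silhouette offset and the push contact both put the jig about 2 mm further in +x. I'll update that and go above the lever.

```bash
sed -i 's/^JO=np.array(\[.4738,-.1136\])/JO=np.array([.4755,-.1130])/' h.py; python3 - <<'E'
from h import *
print(j2w(.045,0)); go(j2w(.045,0),.2,115.7)
E
```

```text
[ 0.5205 -0.1121]
go: turn z deg -24.3 offset mm [-154.6  182.8   40. ]
```

Emit:
play_rows --offset '[[0,0,0],[0,0,0],[0,0,0],[-25,30,0],[-25,30,0],[-25,30,0],[-25,30,0],[-25,30,20],[-25,30,20],[-5,3,0],[0,0,0]]' --angular '[[0,0,-8.1],[0,0,-8.1],[0,0,-8.1],[0,0,0],[0,0,0],[0,0,0],[0,0,0],[0,0,0],[0,0,0],[0,0,0],[0,0,0]]' --jaw '[1,1,1,1,1,1,1,1,1,1,1]'

```text
t: 13.8
tool_pos: [0.5209, -0.1093, 0.1995]
tcp_rot: [[-0.899, -0.438, -0.002], [-0.438, 0.899, 0.001], [0.001, 0.001, -1.0]]
wrist_force: [0.8, -0.8, -0.4]
gripper_width: 0.0852
finger_force: 0.0
```

```bash
python3 - <<'E'
from h import *
st(); go(j2w(.045,0),.074,115.7)
E
```

```text
t 13.8 tcp [ 0.5209 -0.1093  0.1995] F [ 0.8201 -0.8025 -0.3634] w 0.0852 ff 0.0
[[-0.899  -0.4379 -0.0018]
 [-0.4379  0.899   0.0007]
 [ 0.0013  0.0014 -1.    ]] q [-0.2455  0.2104  0.4583  1.6908 -0.0974  1.2648  2.2577]
go: turn z deg 0.3 offset mm [  1.4  -2.5 125.5]
```

Emit:
play_rows --offset '[[1,-2.5,25],[0,0,30],[0,0,30],[0,0,25],[0,0,15],[0,0,0],[0,0,0],[0,0,0],[0,0,0],[0,0,0],[0,0,0],[0,0,0],[0,0,0],[0,0,0]]' --angular '[[0,0,0],[0,0,0],[0,0,0],[0,0,0],[0,0,0],[0,0,0],[0,0,0],[0,0,0],[0,0,0],[0,0,0],[0,0,0],[0,0,0],[0,0,0],[0,0,0]]' --jaw '[1,1,1,1,1,1,-1,-1,-1,-1,-1,-1,-1,-1]' --newtons 30

```text
t: 15.2
tool_pos: [0.521, -0.114, 0.0758]
tcp_rot: [[-0.901, -0.433, -0.001], [-0.433, 0.901, 0.002], [-0.0, 0.002, -1.0]]
wrist_force: [-3.8, 4.1, 7.0]
gripper_width: 0.0087
finger_force: 30.2
```

```bash
python3 - <<'E'
from h import *
s=st(); print(s["torque"])
E
```

```text
t 15.2 tcp [ 0.521  -0.114   0.0758] F [-3.8395  4.0541  7.021 ] w 0.0087 ff 30.2
[[-0.9012 -0.4335 -0.0006]
 [-0.4335  0.9012  0.0016]
 [-0.0002  0.0017 -1.    ]] q [-0.2078  0.3403  0.4385  1.8349 -0.1705  1.004   2.3199]
[ 0.8724  0.8577 -0.0911]
```

Gripped at 8.7 mm, so it is across the tab's thickness. Screwing in.

Emit:
play_rows --offset '[[0,0,0],[0,0,0.3],[0,0,0.3],[0,0,0.3],[0,0,0.3],[0,0,0.3],[0,0,0.3],[0,0,0.3],[0,0,0.3],[0,0,0.3],[0,0,0.3],[0,0,0.3],[0,0,0.3],[0,0,0.3],[0,0,0.3],[0,0,0.3],[0,0,0.3],[0,0,0.3],[0,0,0.3],[0,0,0.3]]' --angular '[[0,0,0],[0,0,8],[0,0,8],[0,0,8],[0,0,8],[0,0,8],[0,0,8],[0,0,8],[0,0,8],[0,0,8],[0,0,8],[0,0,8],[0,0,8],[0,0,8],[0,0,8],[0,0,8],[0,0,8],[0,0,8],[0,0,8],[0,0,8]]' --jaw '[-1,-1,-1,-1,-1,-1,-1,-1,-1,-1,-1,-1,-1,-1,-1,-1,-1,-1,-1,-1]' --newtons 60

```text
t: 17.2
tool_pos: [0.5215, -0.1133, 0.0704]
tcp_rot: [[0.596, 0.803, 0.0], [0.803, -0.596, 0.003], [0.002, -0.002, -1.0]]
wrist_force: [-4.0, 5.7, 11.7]
gripper_width: 0.0082
finger_force: 62.1
```

```bash
python3 - <<'E'
from h import *
s=st(); print(s["torque"])
E
```

```text
t 17.2 tcp [ 0.5215 -0.1133  0.0704] F [-4.0338  5.6596 11.6587] w 0.0082 ff 62.08
[[ 0.5959  0.8031  0.0001]
 [ 0.8031 -0.5959  0.0029]
 [ 0.0024 -0.0016 -1.    ]] q [-0.6171  0.4916  0.9869  1.8544 -0.4738  1.0527 -0.0788]
[1.3829 1.1038 0.1309]
```

Emit:
play_rows --offset '[[0,0,0.3],[0,0,0.3],[0,0,0.3],[0,0,0.3],[0,0,0.3],[0,0,0.3],[0,0,0],[0,0,0]]' --angular '[[0,0,8],[0,0,8],[0,0,8],[0,0,8],[0,0,8],[0,0,8],[0,0,3],[0,0,0]]' --jaw '[-1,-1,-1,-1,-1,-1,-1,-1]'

```text
t: 18.0
tool_pos: [0.5219, -0.1137, 0.0692]
tcp_rot: [[0.999, 0.046, 0.001], [0.046, -0.999, 0.003], [0.001, -0.003, -1.0]]
wrist_force: [-6.8, 7.4, 20.3]
gripper_width: 0.0081
finger_force: 63.5
```

```bash
python3 - <<'E'
from h import *
s=st(); print(s["torque"],np.degrees(np.arctan2(s["tcp_rot"][1][1],s["tcp_rot"][0][1])))
E
```

```text
t 18.0 tcp [ 0.5219 -0.1137  0.0692] F [-6.832   7.3504 20.3415] w 0.0081 ff 63.46
[[ 0.9989  0.046   0.0006]
 [ 0.046  -0.9989  0.0026]
 [ 0.0007 -0.0025 -1.    ]] q [-0.7307  0.6169  1.1883  1.8581 -0.6424  1.1184 -0.8264]
[1.6923 1.4855 0.0368] -87.36105971348351
```

Emit:
play_rows --offset '[[0,0,0],[0,0,0],[0,0,0]]' --angular '[[0,0,3],[0,0,3],[0,0,0]]' --jaw '[-1,-1,-1]'

```text
t: 18.3
tool_pos: [0.5221, -0.1138, 0.0692]
tcp_rot: [[0.998, -0.057, 0.001], [-0.057, -0.998, 0.002], [0.001, -0.002, -1.0]]
wrist_force: [-5.0, 5.6, 17.0]
gripper_width: 0.0084
finger_force: 66.3
```

```bash
python3 - <<'E'
from h import *
s=st(); print(s["torque"],np.degrees(np.arctan2(s["tcp_rot"][1][1],s["tcp_rot"][0][1])))
E
```

```text
t 18.3 tcp [ 0.5221 -0.1138  0.0692] F [-5.0398  5.5787 17.0482] w 0.0084 ff 66.32
[[ 0.9984 -0.0571  0.0009]
 [-0.0571 -0.9984  0.002 ]
 [ 0.0008 -0.002  -1.    ]] q [-0.741   0.6342  1.2104  1.8582 -0.6631  1.1283 -0.9131]
[1.3367 1.2389 0.868 ] -93.27573999715459
```

The torque about z rose to 0.87 N m right at the expected angle, so the bolt is snug. Next I release, go up, shift to the lever's −y side and shut the fingers.

Emit:
play_rows --offset '[[0,0,0],[0,0,0],[0,0,0],[0,0,0],[0,0,-20],[0,0,-25],[0,0,-25],[0,0,0],[0,20,0],[0,20,0],[0,0,0],[0,0,0],[0,0,0],[0,0,0]]' --angular '[[0,0,0],[0,0,0],[0,0,0],[0,0,0],[0,0,0],[0,0,0],[0,0,0],[0,0,-4.5],[0,0,0],[0,0,0],[0,0,0],[0,0,0],[0,0,0],[0,0,0]]' --jaw '[-0.3,-0.3,-0.3,-0.3,-0.3,-0.3,-0.3,-0.3,-0.3,-1,-1,-1,-1,-1]' --newtons 30

```text
t: 19.7
tool_pos: [0.5221, -0.1542, 0.1376]
tcp_rot: [[1.0, 0.021, -0.0], [0.021, -1.0, 0.0], [-0.0, -0.0, -1.0]]
wrist_force: [0.3, 0.6, 1.0]
gripper_width: -0.0
finger_force: 0.0
```

```bash
python3 - <<'E'
from h import *
s=st(); print(w2j(s["tool_pos"])); go(j2w(.045,-.032),.100,91.2)
T=optics.get_image("top"); S=optics.get_image("scene")
a=T["color"][198:240,280:340]; b=S["color"][190:232,280:340]
o=np.hstack([cv2.resize(x,(400,280),interpolation=2) for x in(a,b)]); cv2.imwrite("pics/lv2.png",o)
E
```

```text
t 19.7 tcp [ 0.5221 -0.1542  0.1376] F [0.2709 0.5819 0.9824] w -0.0 ff 0.0
[[ 0.9998  0.0213 -0.0004]
 [ 0.0213 -0.9998  0.0003]
 [-0.0004 -0.0003 -1.    ]] q [-0.6975  0.5618  1.2624  1.7616 -0.5652  1.2463 -0.8364]
[ 0.0458 -0.0421]
go: turn z deg 0.0 offset mm [ -0.8 -10.1  37.6]
```

View pics/lv2.png

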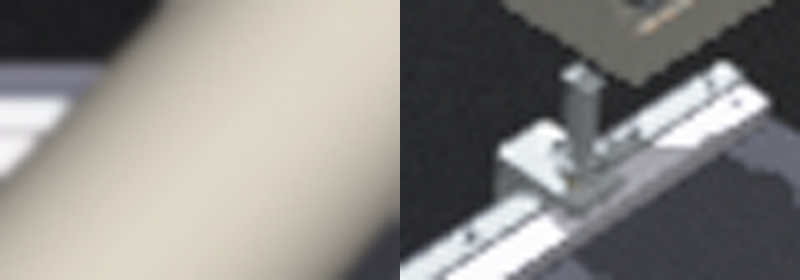

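The lever (scene view (580,70)–(585,170)) is still upright but lower, and the bar is still against the rail. Now folding the lever toward +y.

Emit:
play_rows --offset '[[0,-10,0],[0,0,20],[0,0,17.5],[0,-7,0],[0,-6,0],[0,-6,0.3],[0,-6,0.7],[0,-5,1],[0,-5,2],[0,-5,3],[0,-4,3.5],[0,-4,4],[0,-3,4],[0,-2.5,5],[0,-2,5],[0,-1.5,4],[0,-1,2],[0,0,0]]' --angular '[[0,0,0],[0,0,0],[0,0,0],[0,0,0],[0,0,0],[0,0,0],[0,0,0],[0,0,0],[0,0,0],[0,0,0],[0,0,0],[0,0,0],[0,0,0],[0,0,0],[0,0,0],[0,0,0],[0,0,0],[0,0,0]]' --jaw '[-1,-1,-1,-1,-1,-1,-1,-1,-1,-1,-1,-1,-1,-1,-1,-1,-1,-1]'

```text
t: 21.6
tool_pos: [0.5202, -0.0873, 0.0654]
tcp_rot: [[1.0, 0.02, -0.001], [0.02, -1.0, -0.0], [-0.001, 0.0, -1.0]]
wrist_force: [0.3, -0.4, 0.1]
gripper_width: -0.0001
finger_force: 0.0
```

```bash
python3 - <<'E'
from h import *
s=st(); print(w2j(s["tool_pos"]))
E
```

```text
t 21.6 tcp [ 0.5202 -0.0873  0.0654] F [ 0.265  -0.4068  0.0816] w -0.0001 ff 0.0
[[ 0.9998  0.0197 -0.0008]
 [ 0.0197 -0.9998 -0.0004]
 [-0.0008  0.0004 -1.    ]] q [-0.7958  0.6178  1.2012  1.8782 -0.647   1.1088 -0.8946]
[0.0453 0.0248]
```

Emit:
play_rows --offset '[[0,-2,1],[0,-2,1],[0,-2,1],[0,0,1],[0,0,0]]' --angular '[[0,0,0],[0,0,0],[0,0,0],[0,0,0],[0,0,0]]' --jaw '[-1,-1,-1,-1,-1]'

```text
t: 22.1
tool_pos: [0.5209, -0.0843, 0.0637]
tcp_rot: [[1.0, 0.017, 0.002], [0.017, -1.0, -0.003], [0.002, 0.003, -1.0]]
wrist_force: [-5.4, -5.9, 18.5]
gripper_width: 0.0001
finger_force: 9.1
```

Emit:
play_rows --offset '[[0,0,1],[0,0,1],[0,0,0]]' --angular '[[0,0,0],[0,0,0],[0,0,0]]' --jaw '[-1,-1,-1]'

```text
t: 22.4
tool_pos: [0.5215, -0.084, 0.063]
tcp_rot: [[1.0, 0.017, 0.003], [0.017, -1.0, -0.002], [0.003, 0.002, -1.0]]
wrist_force: [-9.9, -2.2, 34.3]
gripper_width: 0.0002
finger_force: 16.7
```

The force built up at z ≈ 0.064, the height of the lever's level back, so it is on its stop. I'll lift away and look at everything again.

Emit:
play_rows --offset '[[0,0,-30],[0,0,-40],[0,0,-40],[-10,-40,-20],[-5,-40,0],[0,-40,0],[0,-40,0],[0,-40,0],[0,-40,0],[0,-40,0],[0,0,0]]' --angular '[[0,0,0],[0,0,0],[0,0,0],[0,0,-8],[0,0,-8],[0,0,-8],[0,0,-8],[0,0,0],[0,0,0],[0,0,0],[0,0,0]]' --jaw '[-1,-1,-1,-1,-1,-1,-1,-1,-1,-1,-1]'

```text
t: 23.5
tool_pos: [0.413, 0.1521, 0.1902]
tcp_rot: [[0.835, 0.55, -0.016], [0.55, -0.835, 0.004], [-0.011, -0.013, -1.0]]
wrist_force: [0.5, 0.1, 0.8]
gripper_width: -0.0
finger_force: 0.0
```

```bash
python3 - <<'E'
from h import *
s=st()
T=optics.get_image("top"); S=optics.get_image("scene")
a=T["color"][195:265,150:360]; b=S["color"][180:320,180:350]
cv2.imwrite("pics/v2.png",np.vstack([cv2.resize(a,(700,233),interpolation=2),cv2.resize(b,(700,576),interpolation=2)[:360]]))
for b in bars(T): print(b)
print("scene blobs")
for b in bars(S,roi=(170,255,290,325)): print(b, w2px(S,[*b[0],.008]))
E
```

```text
t 23.5 tcp [0.413  0.1521 0.1902] F [0.4837 0.0669 0.8108] w -0.0 ff 0.0
[[ 0.835   0.55   -0.0165]
 [ 0.5501 -0.8351  0.0041]
 [-0.0115 -0.0125 -0.9999]] q [-1.7718 -0.0777  1.3359  1.9339  0.0686  1.2397 -1.4481]
(array([0.4831, 0.1997]), np.float64(25.130971180363865), array([0.0244, 0.1309]), np.int32(293))
(array([0.4839, 0.2753]), np.float64(-63.24468965436596), array([0.0686, 0.0955]), np.int32(541))
(array([0.4282, 0.3283]), np.float64(25.172587299919222), array([0.0235, 0.1215]), np.int32(258))
scene blobs
(array([0.4932, 0.2167]), np.float64(-76.24993237081475), array([0.0098, 0.0808]), np.int32(68)) [235.0584 277.4403]
(array([0.4254, 0.1639]), np.float64(-75.1004853202586), array([0.0105, 0.0803]), np.int32(72)) [262.4568 281.5485]
(array([0.4971, 0.3509]), np.float64(-87.32349879208994), array([0.0105, 0.0782]), np.int32(82)) [196.6032 300.9032]
(array([0.4283, 0.2799]), np.float64(-80.90566908510918), array([0.0106, 0.0797]), np.int32(85)) [230.5722 302.2089]
```

View pics/v2.png

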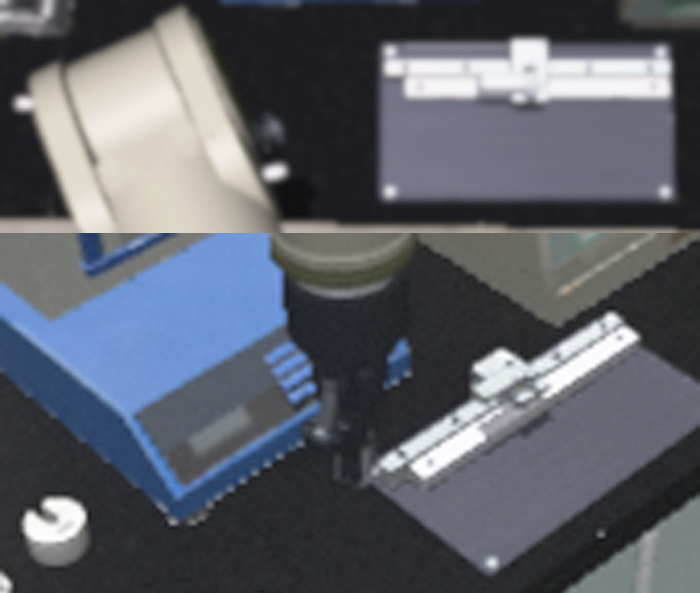

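The top view shows the folded lever as a grey tab along the bar at (500,82), and the bar and bridge are in order. The scene camera gives all four test bars within 2 mm of the first top fix. Next is the bar at (0.424,0.163): turn and rise above it.

Emit:
play_rows --offset '[[0,0,0],[0,0,0],[0,0,0],[0,0,0],[0,0,0],[0,0,0],[0,0,0],[0,0,0],[0,0,0],[0,0,0],[0,0,0]]' --angular '[[0,0,-8],[0,0,-8],[0,0,-8],[0,0,-8],[0,0,-8],[0,0,-8],[0,0,-8],[0,0,-8],[0,0,-8],[0,0,0],[0,0,0]]' --jaw '[0,0,0,0,0,0,0,0,0,0,0]'

```text
t: 24.7
tool_pos: [0.4162, 0.1458, 0.1898]
tcp_rot: [[-0.253, 0.967, -0.014], [0.967, 0.253, -0.006], [-0.002, -0.015, -1.0]]
wrist_force: [-1.1, -0.4, -0.3]
gripper_width: 0.0427
finger_force: 0.0
```

```bash
cat >> h.py <<'E'
BARS=dict(A=(.4964,.349,-87.6),B=(.4921,.2157,-77),C=(.4273,.279,-80.8),D=(.4243,.1632,-74.9))
def tilt():
    R=np.array(telemetry.read_state()["tcp_rot"]); z=R.T@[0,0,-1]; print("tilt fix deg (x,y)",np.degrees([-z[1],z[0]]))
E
python3 - <<'E'
from h import *
st(); tilt(); go((.4243,.1632),.003,15.1)
E
```

```text
t 24.7 tcp [0.4162 0.1458 0.1898] F [-1.0795 -0.3821 -0.251 ] w 0.0427 ff 0.0
[[-0.2531  0.9673 -0.014 ]
 [ 0.9674  0.253  -0.0055]
 [-0.0018 -0.0149 -0.9999]] q [-1.9348 -0.224   1.4121  1.9323  0.2295  1.2681 -0.3436]
tilt fix deg (x,y) [-0.8541  0.1037]
go: turn z deg -0.4 offset mm [ 15.   15.1 186.6]
```

Joint 2 and joint 3 have drifted close to their limits through the redundancy. Before going on I'll fit a quick kinematic model from the logged poses, so I can choose moves that unwind it.

```bash
cat > kin.py <<'E'
import numpy as np
from scipy.spatial.transform import Rotation as Ro
from scipy.optimize import least_squares
LIM=np.array([[-2.95,2.95],[-.25,2.06],[-1.52,1.56],[.18,2.33],[-1.44,4.58],[.02,2.06],[-3.01,3.01]])
def fk(q,p,s5=-1):
    # p: z_sh, d_se, d_ew, d_wt, elbow offset a1,a2, wrist offset a3, r0 yaw
    Rz=lambda a:Ro.from_euler('z',a).as_matrix(); Ry=lambda a:Ro.from_euler('y',a).as_matrix()
    R=Rz(-q[0]); x=np.array([0,0,p[0]])+R@[p[7],0,0]; R=R@Ry(q[1])@Rz(-q[2]); x=x+R@[p[4],0,p[1]]
    R=R@Ry(q[3])@Rz(s5*q[4]); x=x+R@[p[5],0,p[2]]; R=R@Ry(q[5]); x=x+R@[p[6],0,0]; R=R@Rz(-q[6]); x=x+R@[0,0,p[3]]
    return x,R
D=[([-1.378,.384,.016,1.371,-.006,1.388,-.047],[.158,.604,.23]),
([-.1728,.2289,.5631,1.6111,-.1231,1.3375,1.9954],[.5117,-.1912,.2313]),
([-.112,.3062,.5472,2.1137,-.2256,.7776,2.1716],[.4039,-.1912,.0001]),
([-.101,.4612,.5079,1.8996,-.2914,.854,2.1504],[.494,-.1935,.0002]),
([-.3928,.3714,.4545,2.0101,-.2221,.8073,1.7837],[.4864,-.0299,.0002]),
([.0636,.3104,.6785,1.519,-.1954,1.3769,2.3448],[.4594,-.3491,.242]),
([-.2455,.2104,.4583,1.6908,-.0974,1.2648,2.2577],[.5209,-.1093,.1995]),
([-.6171,.4916,.9869,1.8544,-.4738,1.0527,-.0788],[.5215,-.1133,.0704]),
([-.6975,.5618,1.2624,1.7616,-.5652,1.2463,-.8364],[.5221,-.1542,.1376]),
([-.7958,.6178,1.2012,1.8782,-.647,1.1088,-.8946],[.5202,-.0873,.0654]),
([-1.7718,-.0777,1.3359,1.9339,.0686,1.2397,-1.4481],[.413,.1521,.1902]),
([-1.9348,-.224,1.4121,1.9323,.2295,1.2681,-.3436],[.4162,.1458,.1898])]
def fit(s5):
    f=lambda p:np.concatenate([fk(q,p,s5)[0]-x for q,x in D])
    r=least_squares(f,[.3,.4,.4,.3,0,0,0,0]); return r.x,np.abs(r.fun).max()
if __name__=="__main__":
    np.set_printoptions(precision=4,suppress=True)
    for s5 in(-1,1):
        p,e=fit(s5); print(s5,p,e)
        for i in(0,1,7,11): print(fk(D[i][0],p,s5)[1].round(2).tolist())
E
python3 kin.py
```

```text
-1 [ 0.8877  0.4582  0.4553  1.0039 -0.0053 -0.0057 -0.0391 -0.0274] 0.030516052749063938
[[-0.25, -0.97, -0.0], [-0.97, 0.25, -0.0], [0.0, -0.0, -1.0]]
[[0.02, -1.0, -0.0], [-1.0, -0.02, -0.0], [0.0, 0.0, -1.0]]
[[-0.8, 0.6, 0.0], [0.6, 0.8, 0.0], [0.0, 0.0, -1.0]]
[[-0.97, -0.25, -0.01], [-0.25, 0.97, -0.01], [0.01, -0.0, -1.0]]
1 [-0.1109  0.4933  0.4637  0.0264  0.009   0.0047 -0.009  -0.0242] 0.028985832444515608
[[-0.25, -0.97, 0.01], [-0.97, 0.25, -0.0], [0.0, -0.01, -1.0]]
[[0.08, -0.99, -0.09], [-0.97, -0.06, -0.22], [0.21, 0.1, -0.97]]
[[-0.97, 0.05, -0.22], [0.19, 0.7, -0.69], [0.12, -0.72, -0.69]]
[[-0.97, -0.07, -0.23], [-0.15, 0.92, 0.36], [0.18, 0.38, -0.9]]
```

```bash
cat >> kin.py <<'E'
def fk2(q,p):
    Rz=lambda a:Ro.from_euler('z',a).as_matrix(); Ry=lambda a:Ro.from_euler('y',a).as_matrix()
    R=Rz(-q[0]); x=np.array([0,0,.25])+R@[p[0],p[1],p[2]]; R=R@Ry(q[1])@Rz(-q[2]); x=x+R@[p[3],p[4],p[5]]
    R=R@Ry(q[3])@Rz(-q[4]); x=x+R@[p[6],p[7],p[8]]; R=R@Ry(q[5]); x=x+R@[p[9],p[10],0]; R=R@Rz(-q[6]); x=x+R@[p[11],p[12],.366]
    return x,R@np.array([[0,-1,0],[1,0,0],[0,0,1.]]).T
def fit2():
    f=lambda p:np.concatenate([fk2(q,p)[0]-x for q,x in D]+[p*1e-4])
    r=least_squares(f,[0,0,0,0,0,.4582,0,0,.4553,0,0,0,0]); return r.x,np.abs(r.fun).max()
def jac(q,p):
    J=np.zeros((6,7)); x0,R0=fk2(q,p)
    for i in range(7):
        d=np.array(q,float); d[i]+=1e-5; x,R=fk2(d,p); J[:3,i]=(x-x0)/1e-5; J[3:,i]=Ro.from_matrix(R@R0.T).as_rotvec()/1e-5
    return J
def sim(q,p,target,R1,n=40,w=1.):
    q=np.array(q,float)
    for k in range(n,0,-1):
        x,R=fk2(q,p); e=np.r_[target-x,Ro.from_matrix(R1@R.T).as_rotvec()]/k
        J=jac(q,p); J[:3]*=w; e[:3]*=w; q=q+np.linalg.pinv(J)@e
    return q
def down(yaw):
    y=np.array([np.cos(np.radians(yaw)),np.sin(np.radians(yaw)),0]); z=np.array([0,0,-1.]); return np.c_[np.cross(y,z),y,z]
E
python3 - <<'E'
from kin import *
np.set_printoptions(precision=3,suppress=True)
p,e=fit2(); print(p,e)
for i in(0,1,7): print(fk2(D[i][0],p)[1].round(2).tolist())
# check pinv hypothesis
q=sim(D[0][0],p,np.array([.5022,.2995,.2312]),down(91.2)); q=sim(q,p,np.array(D[1][1]),down(91)); print("pred",q,"act",D[1][0])
q=sim(D[6][0],p,np.array([.521,-.114,.0758]),down(115.7)); q=sim(q,p,np.array([.5215,-.1133,.0704]),down(30)); q=sim(q,p,np.array([.5215,-.1133,.0704]),down(-36.6));print("pred",q,"act",D[7][0])
E
```

```text
[-0.    -0.018  0.009  0.001 -0.014  0.455  0.    -0.     0.461  0.001
 -0.    -0.    -0.   ] 0.00019562957943117243
[[0.97, -0.25, -0.0], [-0.25, -0.97, -0.0], [0.0, 0.0, -1.0]]
[[1.0, 0.02, -0.0], [0.02, -1.0, -0.0], [-0.0, 0.0, -1.0]]
[[-0.6, -0.8, 0.0], [-0.8, 0.6, 0.0], [-0.0, 0.0, -1.0]]
pred [-0.442  0.286  0.915  1.621 -0.231  1.349 -1.049] act [-0.1728, 0.2289, 0.5631, 1.6111, -0.1231, 1.3375, 1.9954]
pred [-0.249  0.354  0.487  1.841 -0.195  0.994  2.822] act [-0.6171, 0.4916, 0.9869, 1.8544, -0.4738, 1.0527, -0.0788]
```

```bash
sed -i 's/return x,R@np.array(\[\[0,-1,0\],\[1,0,0\],\[0,0,1.\]\]).T/return x,R@np.array([[0,-1,0],[1,0,0],[0,0,1.]])/' kin.py
python3 - <<'E'
from kin import *
np.set_printoptions(precision=3,suppress=True)
p,e=fit2()
print(fk2(D[0][0],p)[1].round(2).tolist())
for w in (1,3):
    q=sim(D[0][0],p,np.array([.5022,.2995,.2312]),down(91.2),w=w); q=sim(q,p,np.array(D[1][1]),down(91),w=w); print("pred",q,"act",D[1][0])
    q=sim(D[6][0],p,np.array([.521,-.114,.0758]),down(115.7)); q=sim(q,p,np.array([.5215,-.1133,.0704]),down(30)); q=sim(q,p,np.array([.5215,-.1133,.0704]),down(-36.6));print("pred",q,"act",D[7][0])
q=sim(D[9][0],p,np.array([.51,-.0873,.19]),down(-88.8)); q=sim(q,p,np.array([.413,.1521,.19]),down(-56.6)); print("pred",q,"act",D[10][0])
q=D[10][0]
for a in(-30,0,14.6): q=sim(q,p,np.array([.4162,.1458,.1898]),down(a))
print("pred",q,"act",D[11][0])
E
```

```text
[[-0.97, 0.25, -0.0], [0.25, 0.97, -0.0], [-0.0, -0.0, -1.0]]
pred [-0.182  0.23   0.575  1.612 -0.128  1.338  2.   ] act [-0.1728, 0.2289, 0.5631, 1.6111, -0.1231, 1.3375, 1.9954]
pred [-0.623  0.493  0.992  1.855 -0.474  1.052 -0.08 ] act [-0.6171, 0.4916, 0.9869, 1.8544, -0.4738, 1.0527, -0.0788]
pred [-0.182  0.23   0.575  1.612 -0.128  1.338  2.   ] act [-0.1728, 0.2289, 0.5631, 1.6111, -0.1231, 1.3375, 1.9954]
pred [-0.623  0.493  0.992  1.855 -0.474  1.052 -0.08 ] act [-0.6171, 0.4916, 0.9869, 1.8544, -0.4738, 1.0527, -0.0788]
pred [-1.848  0.402  1.74   1.946 -0.413  1.292 -0.961] act [-1.7718, -0.0777, 1.3359, 1.9339, 0.0686, 1.2397, -1.4481]
pred [-1.985 -0.396  1.344  1.944  0.399  1.312 -0.512] act [-1.9348, -0.224, 1.4121, 1.9323, 0.2295, 1.2681, -0.3436]
```

The fitted model predicts the arm's redundancy resolution (minimum-norm) well, so I'll search for a short detour that unwinds it.

```bash
cat >> kin.py <<'E'
def path(q,p,wps):
    """wps: (x,y,z,yaw) unwrapped; returns final q, worst limit margin, list"""
    q=np.array(q,float); x,R=fk2(q,p); y0=np.degrees(np.arctan2(R[1,1],R[0,1])); m=9; L=[]
    for (X,Y,Z,yw) in wps:
        n=max(4,int(np.ceil(max(np.linalg.norm(np.array([X,Y,Z])-x)/.06,abs(yw-y0)/15)))); x0=x.copy()
        for k in range(1,n+1):
            f=k/n; t=x0+f*(np.array([X,Y,Z])-x0); R1=down(y0+f*(yw-y0))
            xx,RR=fk2(q,p); q=q+np.linalg.pinv(jac(q,p))@np.r_[t-xx,Ro.from_matrix(R1@RR.T).as_rotvec()]
            m=min(m,np.minimum(q-LIM[:,0],LIM[:,1]-q).min())
            if m<-.15: return q,m,L
        x=np.array([X,Y,Z]); y0=yw; L.append(q.copy())
    return q,m,L
E
cat > plan.py <<'E'
from kin import *
np.set_printoptions(precision=3,suppress=True)
p,e=fit2(); rng=np.random.default_rng(0); best=[]
q0=D[11][0]; import time; t=time.time()
while time.time()-t<200:
    w=[]
    for _ in range(rng.integers(1,4)):
        r=rng.uniform(.48,.68); a=np.radians(rng.uniform(20,85)); w.append((r*np.cos(a),r*np.sin(a),rng.uniform(.19,.4),rng.uniform(-60,190)))
    if any(x>.5 for x,*_ in w): continue
    q,m,L=path(q0,p,w+[(.4243,.1632,.15,15.1)])
    if len(L)<len(w)+1: continue
    # lenient at start (already tight)
    mm=min(np.minimum(l-LIM[:,0],LIM[:,1]-l).min() for l in L)
    fm=np.minimum(q-LIM[:,0],LIM[:,1]-q).min()
    best.append((min(fm,.5)+min(m,.02)*10-.05*len(w),m,fm,w,q))
best.sort(key=lambda b:-b[0])
for b in best[:4]: print(round(b[0],2),round(b[1],3),round(b[2],2),np.array(b[3]),b[4])
E
python3 plan.py
```

```text
0.51 0.024 0.36 [[ 0.373  0.328  0.333 16.843]] [-1.42   0.114  1.065  1.965 -0.121  1.125 -0.04 ]
0.51 0.11 0.36 [[  0.41    0.252   0.256 -52.802]] [-1.545  0.123  1.201  1.969 -0.126  1.131 -0.03 ]
0.51 0.043 0.36 [[  0.388   0.335   0.248 -34.385]] [-1.541  0.106  1.185  1.973 -0.108  1.131 -0.049]
0.51 0.126 0.36 [[  0.361   0.334   0.252 -53.887]] [-1.551  0.117  1.205  1.972 -0.12   1.13  -0.036]
```

```bash
cat > seq.py <<'E'
from kin import *
from h import j2w,BARS
import itertools
np.set_printoptions(precision=3,suppress=True)
p,e=fit2()
slots=[.1,.055,-.055,-.1]
res=[]
for order in ["ACBD","CADB","BACD","CABD","ABCD","ACDB"]:
  for yj in(91.2,-88.8):
    for via in ([(.373,.328,.333,16.8)],[(.41,.252,.256,-52.8)]):
      w=list(via)
      for k,s in zip(order,slots[::-1]):
        x,y,a=BARS[k]; jx=j2w(-.009,s)
        w+=[(x,y,.15,a+90),(x,y,.003,a+90),(x,y,.15,a+90),(*jx,.15,yj),(*jx,.01,yj),(*jx,.15,yj)]
      q,m,L=path(D[11][0],p,w); res.append((m,order,yj,via,len(L),[l for l in L[4::6]],L))
res.sort(key=lambda r:-r[0])
for r in res[:4]: print(r[:5]); print(np.array(r[5]))
E
python3 seq.py
```

```text
(np.float64(0.11045246464461966), 'ACBD', 91.2, [(0.41, 0.252, 0.256, -52.8)], 25)
[[-0.427  0.281  0.944  1.825 -0.249  1.161  2.192]
 [-0.594  0.248  1.022  1.871 -0.233  1.15   2.104]
 [-0.897  0.147  1.048  1.937 -0.14   1.135  1.797]
 [-1.038  0.146  1.097  1.945 -0.143  1.134  1.707]]
(np.float64(0.11045246464461966), 'CADB', 91.2, [(0.41, 0.252, 0.256, -52.8)], 25)
[[-0.502  0.324  1.056  1.826 -0.308  1.173  2.248]
 [-0.654  0.271  1.101  1.873 -0.265  1.158  2.132]
 [-0.988  0.187  1.172  1.937 -0.19   1.14   1.85 ]
 [-1.112  0.163  1.184  1.948 -0.166  1.136  1.73 ]]
(np.float64(0.11045246464461966), 'BACD', 91.2, [(0.41, 0.252, 0.256, -52.8)], 25)
[[-0.428  0.282  0.946  1.825 -0.25   1.161  2.193]
 [-0.575  0.234  0.991  1.871 -0.215  1.149  2.085]
 [-0.871  0.137  1.017  1.939 -0.128  1.132  1.788]
 [-1.014  0.139  1.067  1.945 -0.135  1.133  1.698]]
(np.float64(0.11045246464461966), 'CABD', 91.2, [(0.41, 0.252, 0.256, -52.8)], 25)
[[-0.502  0.324  1.056  1.826 -0.308  1.173  2.248]
 [-0.654  0.271  1.101  1.873 -0.265  1.158  2.132]
 [-0.983  0.172  1.155  1.939 -0.174  1.138  1.832]
 [-1.091  0.164  1.164  1.946 -0.166  1.136  1.73 ]]
```

Emit:
play_rows --offset '[[25,1,-20],[25,1,-20],[30,1,-22],[30,1,-22],[30,0,-22],[25,0,-20],[22,0,-17],[0,0,0],[0,0,0]]' --angular '[[0,0,0],[0,0,0],[0,0,0],[0,0,0],[0,0,0],[0,0,0],[0,0,0],[0,0,6],[0,0,6]]' --jaw '[0,0,0,0,0,0,0,0,0]'

```text
t: 25.6
tool_pos: [0.3735, 0.33, 0.3329]
tcp_rot: [[-0.046, 0.999, -0.012], [0.999, 0.046, -0.006], [-0.005, -0.012, -1.0]]
wrist_force: [0.1, -0.7, -0.0]
gripper_width: 0.0425
finger_force: 0.0
```

```bash
python3 - <<'E'
from h import *
st(); tilt(); T=optics.get_image("top")
for b in bars(T): print(b)
S=optics.get_image("scene")
for b in bars(S,roi=(170,255,290,325)): print("S",b)
x,y,a=BARS["A"]; go((x,y),.15,a+90); 
E
```

```text
t 25.6 tcp [0.3735 0.33   0.3329] F [ 0.1178 -0.7473 -0.0486] w 0.0425 ff 0.0
[[-0.0456  0.9989 -0.012 ]
 [ 0.9989  0.0455 -0.0057]
 [-0.0052 -0.0123 -0.9999]] q [-1.9547  0.2217  1.3985  1.5476 -0.2199  1.5689 -0.5115]
tilt fix deg (x,y) [-0.7022  0.2964]
(array([0.4956, 0.3489]), np.float64(-87.04837031315654), array([0.0096, 0.0755]), np.int32(68))
(array([0.491 , 0.2151]), np.float64(-77.70726956750094), array([0.0098, 0.0747]), np.int32(68))
(array([0.4263, 0.2783]), np.float64(-80.77328477055042), array([0.0101, 0.0772]), np.int32(74))
(array([0.4232, 0.1623]), np.float64(-75.1166534012147), array([0.01  , 0.0766]), np.int32(72))
S (array([0.4932, 0.2167]), np.float64(-76.24993237081475), array([0.0098, 0.0808]), np.int32(68))
S (array([0.4253, 0.1644]), np.float64(-75.28716724419652), array([0.0106, 0.0808]), np.int32(74))
S (array([0.4971, 0.3511]), np.float64(-87.47209390313574), array([0.0103, 0.0783]), np.int32(81))
S (array([0.4283, 0.2799]), np.float64(-80.90566908510918), array([0.0106, 0.0797]), np.int32(85))
go: turn z deg 0.3 offset mm [ 15.5 126.  180.9]
```

Emit:
play_rows --offset '[[0,0,0],[3,21,30],[3,21,30],[3,21,30],[2.5,21,30],[2,21,30],[2,21,31],[0,0,0]]' --angular '[[-0.7,0.3,0.3],[0,0,0],[0,0,0],[0,0,0],[0,0,0],[0,0,0],[0,0,0],[0,0,0]]' --jaw '[0,0,0,0,0,0,0,0]'

```text
t: 26.5
tool_pos: [0.498, 0.349, 0.1465]
tcp_rot: [[-0.046, 0.999, -0.007], [0.999, 0.046, -0.004], [-0.003, -0.007, -1.0]]
wrist_force: [-1.3, -1.0, -0.7]
gripper_width: 0.0428
finger_force: 0.0
```

```bash
python3 - <<'E'
from h import *
st(); tilt(); x,y,a=BARS["A"]; go((x,y),.003,a+90); 
E
```

```text
t 26.5 tcp [0.498  0.349  0.1465] F [-1.281  -0.9816 -0.7306] w 0.0428 ff 0.0
[[-0.0461  0.9989 -0.0065]
 [ 0.9989  0.0461 -0.0038]
 [-0.0035 -0.0067 -1.    ]] q [-1.3918  0.6146  1.0733  1.5659 -0.5522  1.3034 -0.1957]
tilt fix deg (x,y) [-0.3823  0.1991]
go: turn z deg 0.2 offset mm [  0.5  -0.6 143.5]
```

Emit:
play_rows --offset '[[0,0,35],[0,0,35],[0,0,30],[0,0,22],[0,0,12],[0,0,7],[0,0,2],[0,0,0],[0,0,0],[0,0,0],[0,0,0],[0,0,0]]' --angular '[[-0.4,0.2,0],[0,0,0],[0,0,0],[0,0,0],[0,0,0],[0,0,0],[0,0,0],[0,0,0],[0,0,0],[0,0,0],[0,0,0],[0,0,0]]' --jaw '[0,0,0,0,0,0,0,-1,-1,-1,-1,-1]' --newtons 40

```text
t: 27.7
tool_pos: [0.4985, 0.352, 0.009]
tcp_rot: [[-0.048, 0.999, 0.005], [0.999, 0.047, 0.006], [0.006, 0.005, -1.0]]
wrist_force: [-0.6, 0.4, -0.2]
gripper_width: -0.0001
finger_force: 0.0
```

```bash
python3 - <<'E'
from h import *
st(); tilt(); go(j2w(-.009,-.100),.15,91.2)
E
```

```text
t 27.7 tcp [0.4985 0.352  0.009 ] F [-0.5514  0.3864 -0.2439] w -0.0001 ff 0.0
[[-0.0475  0.9989  0.0049]
 [ 0.9989  0.0475  0.0064]
 [ 0.0061  0.0052 -1.    ]] q [-1.3268  0.751   0.9468  1.6943 -0.6925  1.0578 -0.1047]
tilt fix deg (x,y) [ 0.2972 -0.3517]
go: turn z deg -88.5 offset mm [  41.  -563.5 -144.8]
```

Emit:
play_rows --offset '[[0,0,0],[0,0,0],[-1,-1,0],[0,0,0],[0,0,3],[0,0,3.5],[0,0,0],[0,0,0],[0,0,0],[0,0,0],[0,0,0],[0,0,0]]' --angular '[[0.3,-0.3,0],[0,0,0],[0,0,0],[0,0,0],[0,0,0],[0,0,0],[0,0,0],[0,0,0],[0,0,0],[0,0,0],[0,0,0],[0,0,0]]' --jaw '[0,0,0,0,0,0,0,-1,-1,-1,-1,-1]' --newtons 40

```text
t: 28.9
tool_pos: [0.4976, 0.3509, 0.0024]
tcp_rot: [[-0.047, 0.999, 0.0], [0.999, 0.047, 0.001], [0.001, 0.0, -1.0]]
wrist_force: [-0.6, 0.3, 2.5]
gripper_width: 0.0086
finger_force: 39.9
```

```bash
python3 - <<'E'
from h import *
st(); tilt(); go(j2w(-.009,-.100),.15,91.2)
E
```

```text
t 28.9 tcp [0.4976 0.3509 0.0024] F [-0.5907  0.3003  2.5419] w 0.0086 ff 39.92
[[-0.0474  0.9989  0.0001]
 [ 0.9989  0.0474  0.0007]
 [ 0.0007  0.0001 -1.    ]] q [-1.3218  0.7617  0.9403  1.6941 -0.6962  1.0554 -0.1028]
tilt fix deg (x,y) [ 0.0049 -0.042 ]
go: turn z deg -88.5 offset mm [  40.8 -563.2 -148. ]
```

Gripped (8.6 mm). Now lift, turn and carry to the jig.

Emit:
play_rows --offset '[[0,0,-15],[0,0,-25],[0,0,-30],[0,0,-30],[0,0,0],[0,0,0],[0,0,0],[0,0,0],[0,0,0],[0,0,0],[0,0,0],[0,0,0],[0,0,0],[0,0,0],[0,0,0]]' --angular '[[0,0,0],[0,0,0],[0,0,0],[0,0,0],[0,0,-8],[0,0,-8],[0,0,-8],[0,0,-8],[0,0,-8],[0,0,-8],[0,0,-8],[0,0,-8],[0,0,-8],[0,0,-8],[0,0,-8.5]]' --jaw '[-1,-1,-1,-1,-1,-1,-1,-1,-1,-1,-1,-1,-1,-1,-1]'

```text
t: 30.4
tool_pos: [0.4977, 0.3504, 0.1033]
tcp_rot: [[-1.0, -0.026, 0.0], [-0.026, 1.0, 0.001], [-0.0, 0.001, -1.0]]
wrist_force: [0.4, 0.0, 0.1]
gripper_width: 0.0082
finger_force: 39.7
```

Emit:
play_rows --offset '[[2.5,-25,0],[2.5,-35,0],[2.5,-35,0],[2.5,-35,0],[2.5,-35,0],[2.5,-35,0],[2.5,-35,0],[2.5,-35,0],[2.5,-35,0],[2.5,-35,0],[2.5,-35,0],[2.5,-35,0],[2.5,-35,0],[2.5,-35,0],[2.5,-35,0],[2.5,-35,0],[0,-13,0],[0,0,0]]' --angular '[[0,0,0],[0,0,0],[0,0,0],[0,0,0],[0,0,0],[0,0,0],[0,0,0],[0,0,0],[0,0,0],[0,0,0],[0,0,0],[0,0,0],[0,0,0],[0,0,0],[0,0,0],[0,0,0],[0,0,0],[0,0,0]]' --jaw '[-1,-1,-1,-1,-1,-1,-1,-1,-1,-1,-1,-1,-1,-1,-1,-1,-1,-1]'

```text
t: 32.2
tool_pos: [0.4687, -0.2161, 0.1029]
tcp_rot: [[-1.0, -0.016, 0.0], [-0.016, 1.0, -0.001], [-0.0, -0.001, -1.0]]
wrist_force: [-0.8, 0.4, -0.0]
gripper_width: 0.0079
finger_force: 39.7
```

```bash
python3 - <<'E'
from h import *
st(); tilt(); go(j2w(-.009,-.100),.010,91.2)
E
```

```text
t 32.2 tcp [ 0.4687 -0.2161  0.1029] F [-0.7815  0.3842 -0.0256] w 0.0079 ff 39.73
[[-0.9999 -0.0161  0.0005]
 [-0.0161  0.9999 -0.0009]
 [-0.0004 -0.0009 -1.    ]] q [-0.394   0.3595  0.9276  1.8688 -0.3254  1.0732  2.248 ]
tilt fix deg (x,y) [-0.0511  0.0254]
go: turn z deg -0.3 offset mm [ 0.   3.  92.9]
```

Emit:
play_rows --offset '[[0,3,20],[0,0,25],[0,0,22],[0,0,13],[0,0,7],[0,0,4],[0,0,2],[0,0,0],[0,0,0]]' --angular '[[0,0,-0.3],[0,0,0],[0,0,0],[0,0,0],[0,0,0],[0,0,0],[0,0,0],[0,0,0],[0,0,0]]' --jaw '[-1,-1,-1,-1,-1,-1,-1,-1,-1]'

```text
t: 33.1
tool_pos: [0.4697, -0.2101, 0.0095]
tcp_rot: [[-1.0, -0.026, 0.001], [-0.026, 1.0, 0.0], [-0.001, 0.0, -1.0]]
wrist_force: [0.5, -0.2, 0.1]
gripper_width: 0.0091
finger_force: 39.7
```

Emit:
play_rows --offset '[[0,0,0],[0,0,0],[0,0,0],[0,0,-10],[0,0,-30],[0,0,-40],[0,0,-40],[0,0,0]]' --angular '[[0,0,0],[0,0,0],[0,0,0],[0,0,0],[0,0,0],[0,0,0],[0,0,0],[0,0,0]]' --jaw '[-0.4,-0.4,-0.4,-0.4,-0.4,0,0,0]'

```text
t: 33.9
tool_pos: [0.472, -0.2119, 0.1345]
tcp_rot: [[-1.0, -0.025, 0.008], [-0.025, 1.0, -0.001], [-0.008, -0.001, -1.0]]
wrist_force: [0.1, -0.0, -0.5]
gripper_width: 0.0428
finger_force: 0.0
```

```bash
python3 - <<'E'
from h import *
st(); tilt(); x,y,a=BARS["C"]; go((x,y),.1,a+90)
T=optics.get_image("top")
for b in bars(T): print(b)
S=optics.get_image("scene")
for b in bars(S,z=.014,roi=(290,190,365,265)): print("S",b,w2j(b[0]))
E
```

```text
t 33.9 tcp [ 0.472  -0.2119  0.1345] F [ 0.0718 -0.0372 -0.4999] w 0.0428 ff 0.0
[[-0.9996 -0.0255  0.0079]
 [-0.0255  0.9997 -0.0013]
 [-0.0079 -0.0015 -1.    ]] q [-0.435   0.3135  0.9561  1.8375 -0.2855  1.1277  2.2169]
tilt fix deg (x,y) [-0.0859  0.451 ]
go: turn z deg 82.3 offset mm [491.8  34.1  33.5]
(array([0.4911, 0.2156]), np.float64(-77.68767148200084), array([0.0089, 0.0744]), np.int32(62))
(array([0.4264, 0.2784]), np.float64(-80.49179604891012), array([0.0088, 0.0776]), np.int32(64))
(array([0.4231, 0.1632]), np.float64(-74.75332517903581), array([0.0093, 0.0745]), np.int32(66))
S (array([ 0.5338, -0.2037]), np.float64(-83.71403301628662), array([0.0371, 0.1072]), np.int32(151)) [ 0.0564 -0.0919]
S (array([ 0.5663, -0.1374]), np.float64(74.50533263952038), array([0.0384, 0.0654]), np.int32(93)) [ 0.0903 -0.0263]
S (array([ 0.5262, -0.0579]), np.float64(-76.00539956369929), array([0.018 , 0.0553]), np.int32(46)) [0.0518 0.054 ]
```

Emit:
play_rows --offset '[[2.3,30,0],[2.3,35,0],[2.3,35,0],[2.3,35,0],[2.3,35,0],[2.3,35,0],[2.3,35,0],[2.3,35,0],[2.3,35,0],[2.3,35,0],[2.3,35,0],[2.3,35,0],[2.3,35,0],[2.3,35,0],[0,7,10],[0,0,0]]' --angular '[[0,0.4,0],[0,0,0],[0,0,0],[0,0,0],[0,0,0],[0,0,0],[0,0,0],[0,0,0],[0,0,0],[0,0,0],[0,0,0],[0,0,0],[0,0,0],[0,0,0],[0,0,0],[0,0,0]]' --jaw '[0,0,0,0,0,0,0,0,0,0,0,0,0,0,0,0]'

```text
t: 35.6
tool_pos: [0.4223, 0.2813, 0.1171]
tcp_rot: [[-1.0, -0.029, -0.01], [-0.029, 1.0, -0.003], [0.01, -0.003, -1.0]]
wrist_force: [0.1, -0.8, -0.0]
gripper_width: 0.0429
finger_force: 0.0
```

Emit:
play_rows --offset '[[0,0,0],[0,0,0],[0,0,0],[0,0,0],[0,0,0],[0,0,0],[0,0,0],[0,0,0],[0,0,0],[0,0,0],[0,0,0],[0,0,0]]' --angular '[[0,0,8.2],[0,0,8.2],[0,0,8.2],[0,0,8.2],[0,0,8.2],[0,0,8.2],[0,0,8.2],[0,0,8.2],[0,0,8.2],[0,0,8.2],[0,0,0],[0,0,0]]' --jaw '[0,0,0,0,0,0,0,0,0,0,0,0]'

```text
t: 36.8
tool_pos: [0.4241, 0.2796, 0.1192]
tcp_rot: [[-0.168, 0.986, -0.008], [0.986, 0.168, -0.0], [0.001, -0.008, -1.0]]
wrist_force: [-0.2, -0.1, 0.7]
gripper_width: 0.0426
finger_force: 0.0
```

```bash
python3 - <<'E'
from h import *
st(); tilt(); x,y,a=BARS["C"]; go((x,y),.003,a+90)
E
```

```text
t 36.8 tcp [0.4241 0.2796 0.1192] F [-0.2377 -0.1015  0.7381] w 0.0426 ff 0.0
[[-0.1678  0.9858 -0.0079]
 [ 0.9858  0.1678 -0.0004]
 [ 0.0009 -0.0078 -1.    ]] q [-1.4276  0.3209  0.9402  1.8652 -0.2927  1.1078 -0.2083]
tilt fix deg (x,y) [-0.4489 -0.0535]
go: turn z deg 0.5 offset mm [ -1.2   3.9 116.1]
```

Emit:
play_rows --offset '[[-1,4,20],[0,0,25],[0,0,25],[0,0,20],[0,0,14],[0,0,7],[0,0,4],[0,0,1.5],[0,0,0],[0,0,0]]' --angular '[[-0.4,0,0.5],[0,0,0],[0,0,0],[0,0,0],[0,0,0],[0,0,0],[0,0,0],[0,0,0],[0,0,0],[0,0,0]]' --jaw '[0,0,0,0,0,0,0,0,0,0]'

```text
t: 37.8
tool_pos: [0.4284, 0.2812, 0.0035]
tcp_rot: [[-0.157, 0.988, 0.0], [0.988, 0.157, 0.002], [0.002, 0.001, -1.0]]
wrist_force: [0.2, -0.1, -0.7]
gripper_width: 0.0425
finger_force: 0.0
```

```bash
python3 - <<'E'
from h import *
st(); tilt(); x,y,a=BARS["C"]; go((x,y),.003,a+90)
E
```

```text
t 37.8 tcp [0.4284 0.2812 0.0035] F [ 0.1938 -0.1452 -0.6739] w 0.0425 ff 0.0
[[-0.1571  0.9876  0.0003]
 [ 0.9876  0.1571  0.0023]
 [ 0.0022  0.0007 -1.    ]] q [-1.3041  0.5032  0.8176  1.9561 -0.4755  0.882  -0.0791]
tilt fix deg (x,y) [ 0.0386 -0.1267]
go: turn z deg -0.2 offset mm [-2.  -1.4  0.5]
```

Emit:
play_rows --offset '[[-2,0,0],[0,0,0],[0,0,0],[0,0,0],[0,0,0],[0,0,0],[0,0,-15],[0,0,-25],[0,0,-30],[0,0,-30],[0,0,0]]' --angular '[[0,0,0],[0,0,0],[0,0,0],[0,0,0],[0,0,0],[0,0,0],[0,0,0],[0,0,0],[0,0,0],[0,0,0],[0,0,0]]' --jaw '[-1,-1,-1,-1,-1,-1,-1,-1,-1,-1,-1]' --newtons 40

```text
t: 38.9
tool_pos: [0.4307, 0.2798, 0.1073]
tcp_rot: [[-0.156, 0.988, 0.004], [0.988, 0.156, 0.006], [0.005, 0.005, -1.0]]
wrist_force: [0.0, 1.0, -0.4]
gripper_width: 0.0085
finger_force: 39.1
```

Emit:
play_rows --offset '[[0,0,0],[0,0,0],[0,0,0],[0,0,0],[0,0,0],[0,0,0],[0,0,0],[0,0,0],[0,0,0],[0,0,0],[0,0,0]]' --angular '[[0,0,-8.2],[0,0,-8.2],[0,0,-8.2],[0,0,-8.2],[0,0,-8.2],[0,0,-8.2],[0,0,-8.2],[0,0,-8.2],[0,0,-8.2],[0,0,-8.2],[0,0,0]]' --jaw '[-1,-1,-1,-1,-1,-1,-1,-1,-1,-1,-1]'

```text
t: 40.0
tool_pos: [0.4283, 0.2785, 0.103]
tcp_rot: [[-1.0, -0.02, -0.0], [-0.02, 1.0, 0.001], [0.0, 0.002, -1.0]]
wrist_force: [-0.6, -0.9, -0.7]
gripper_width: 0.0079
finger_force: 39.1
```

```bash
python3 - <<'E'
from h import *
st(); tilt(); go(j2w(-.009,-.055),.10,91.2)
E
```

```text
t 40.0 tcp [0.4283 0.2785 0.103 ] F [-0.5555 -0.9391 -0.712 ] w 0.0079 ff 39.15
[[-0.9998 -0.0198 -0.0005]
 [-0.0198  0.9998  0.0015]
 [ 0.0004  0.0015 -1.    ]] q [-1.1929  0.2807  0.6508  1.8743 -0.1965  1.0499  1.1281]
tilt fix deg (x,y) [ 0.0864 -0.0245]
go: turn z deg -0.1 offset mm [ -30.  -447.4    2.3]
```

Emit:
play_rows --offset '[[-10,-20,0],[-10,-30,0],[-5,-33,0],[-5,-33,0],[0,-33,0],[0,-33,0],[0,-33,0],[0,-33,0],[0,-33,0],[0,-33,0],[0,-33,0],[0,-33,0],[0,-33,0],[0,-33,0],[0,-3,0],[0,0,0]]' --angular '[[0,0,0],[0,0,0],[0,0,0],[0,0,0],[0,0,0],[0,0,0],[0,0,0],[0,0,0],[0,0,0],[0,0,0],[0,0,0],[0,0,0],[0,0,0],[0,0,0],[0,0,0],[0,0,0]]' --jaw '[-1,-1,-1,-1,-1,-1,-1,-1,-1,-1,-1,-1,-1,-1,-1,-1]'

```text
t: 41.6
tool_pos: [0.4659, -0.1707, 0.1022]
tcp_rot: [[-1.0, -0.012, -0.001], [-0.012, 1.0, 0.001], [0.001, 0.001, -1.0]]
wrist_force: [-0.2, 1.2, -1.1]
gripper_width: 0.0084
finger_force: 39.2
```

```bash
python3 - <<'E'
from h import *
st(); tilt(); go(j2w(-.009,-.055),.0095,91.2)
E
```

```text
t 41.6 tcp [ 0.4659 -0.1707  0.1022] F [-0.1913  1.2488 -1.0642] w 0.0084 ff 39.16
[[-0.9999 -0.0117 -0.0007]
 [-0.0117  0.9999  0.0011]
 [ 0.0007  0.0011 -1.    ]] q [-0.476   0.297   0.8971  1.9172 -0.2673  1.0525  2.1169]
tilt fix deg (x,y) [ 0.0629 -0.0375]
go: turn z deg -0.5 offset mm [-1.8  2.4 92.7]
```

Emit:
play_rows --offset '[[-1.5,2.5,20],[0,0,25],[0,0,22],[0,0,13],[0,0,7],[0,0,4],[0,0,2],[0,0,0],[0,0,0]]' --angular '[[0,0,-0.5],[0,0,0],[0,0,0],[0,0,0],[0,0,0],[0,0,0],[0,0,0],[0,0,0],[0,0,0]]' --jaw '[-1,-1,-1,-1,-1,-1,-1,-1,-1]'

```text
t: 42.5
tool_pos: [0.4683, -0.1657, 0.0134]
tcp_rot: [[-1.0, -0.026, 0.001], [-0.026, 1.0, 0.007], [-0.001, 0.007, -1.0]]
wrist_force: [-23.4, 13.7, 63.5]
gripper_width: 0.0083
finger_force: 79.7
```

Emit:
play_rows --offset '[[0,0,0],[0,0,0],[0,0,0],[0,0,-10],[0,0,-30],[0,0,-30],[0,0,-30],[0,0,0]]' --angular '[[0,0,0],[0,0,0],[0,0,0],[0,0,0],[0,0,0],[0,0,0],[0,0,0],[0,0,0]]' --jaw '[-0.4,-0.4,-0.4,-0.4,-0.4,0,0,0]'

```text
t: 43.3
tool_pos: [0.4706, -0.1679, 0.1135]
tcp_rot: [[-1.0, -0.026, 0.007], [-0.026, 1.0, 0.001], [-0.007, 0.001, -1.0]]
wrist_force: [0.2, 0.1, -0.6]
gripper_width: 0.0429
finger_force: 0.0
```

```bash
python3 - <<'E'
from h import *
st(); tilt(); x,y,a=BARS["B"]; go((x,y),.1)
T=optics.get_image("top")
for b in bars(T): print(b)
S=optics.get_image("scene"); crop(S,"v3",290,190,370,265,8)
E
```

```text
t 43.3 tcp [ 0.4706 -0.1679  0.1135] F [ 0.2164  0.1134 -0.5832] w 0.0429 ff 0.0
[[-0.9996 -0.0257  0.0071]
 [-0.0257  0.9997  0.0011]
 [-0.0071  0.0009 -1.    ]] q [-0.4939  0.2825  0.9074  1.9034 -0.2574  1.0693  2.1149]
tilt fix deg (x,y) [0.0511 0.4062]
go: turn z deg 0 offset mm [-31.3 382.9  14.1]
(array([0.4911, 0.2156]), np.float64(-77.68767148200084), array([0.0089, 0.0744]), np.int32(62))
(array([0.4231, 0.1632]), np.float64(-74.75332517903581), array([0.0093, 0.0745]), np.int32(66))
```

View pics/v3.png

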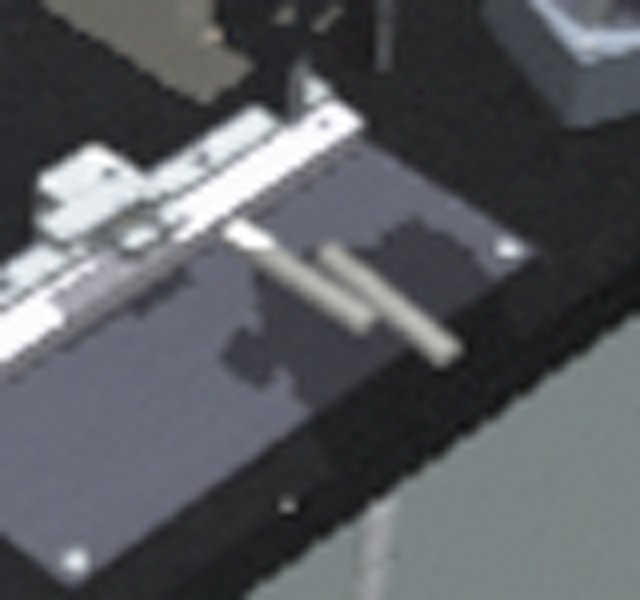

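The crop shows two test bars on the bed. One (230,230)–(370,325) is near the locating bar, and the other (325,255)–(455,355) sits off from it. I'll measure both.

```bash
python3 - <<'E'
from h import *
S=optics.get_image("scene")
C=lambda x,y,z=.014: w2j(px2w(S,(x+.5)/8-.5+290,(y+.5)/8-.5+190,z))*1000
for n,a,b in(("near",(238,225),(362,317)),("off",(328,248),(448,345))):
    A=C(*a);B=C(*b); print(n,A,B,"mid",(A+B)/2,"len",np.linalg.norm(A-B),"ang",np.degrees(np.arctan2(*(A-B)[::-1])))
for n,(x,y) in dict(fence_r=(362,122),bedcorner=(540,250)).items(): print(n,C(x,y,.022 if n[0]=='f' else .006))
T=optics.get_image("top"); g=T["color"]; crop(T,"v4",262,205,356,262,8)
E
```

```text
near [ 32.1887 -52.6275] [-44.4751 -48.5485] mid [ -6.1432 -50.588 ] len 76.77220809179173 ang -3.0456473605642223
off [ -5.1185 -70.5841] [-80.7348 -62.3686] mid [-42.9266 -66.4763] len 76.06127225161298 ang -6.200637579619739
fence_r [  36.1055 -138.59  ]
bedcorner [ -64.4124 -145.2982]
```

View pics/v4.png

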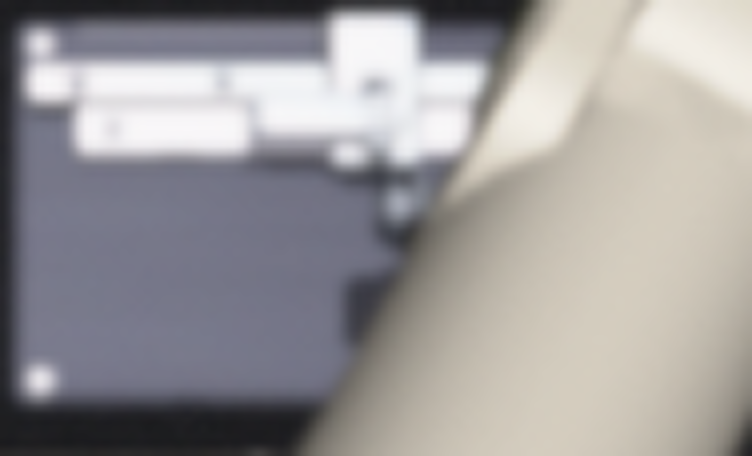

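The near bar is at jig (−6,−51), 3° off square, which is good. The first bar has been knocked to (−43,−66), the disturbance the task warned of. I'll regrasp it at its free outer end.

```bash
python3 - <<'E'
from h import *
st(); tilt(); go(j2w(-.064,-.0643),.06,85.0)
E
```

```text
t 43.5 tcp [ 0.4675 -0.1666  0.1087] F [-0.2639 -0.6563 -0.3102] w 0.0426 ff 0.0
[[-0.9996 -0.0267 -0.001 ]
 [-0.0267  0.9996  0.002 ]
 [ 0.0009  0.002  -1.    ]] q [-0.4917  0.2884  0.904   1.9097 -0.2598  1.0667  2.1173]
tilt fix deg (x,y) [ 0.1141 -0.0519]
go: turn z deg 6.5 offset mm [ 53.4 -16.8  48.7]
```

Emit:
play_rows --offset '[[0,0,0],[18,-6,0],[18,-6,10],[17,-5,15],[0,0,15],[0,0,9],[0,0,0]]' --angular '[[0,0,6.5],[0,0,0],[0,0,0],[0,0,0],[0,0,0],[0,0,0],[0,0,0]]' --jaw '[0,0,0,0,0,0,0]'

```text
t: 44.2
tool_pos: [0.4125, -0.179, 0.0588]
tcp_rot: [[-0.996, 0.087, -0.004], [0.087, 0.996, 0.001], [0.004, 0.001, -1.0]]
wrist_force: [0.6, 0.0, 0.4]
gripper_width: 0.0429
finger_force: 0.0
```

```bash
python3 - <<'E'
from h import *
st(); tilt(); go(j2w(-.064,-.0643),.009,85.0)
E
```

```text
t 44.2 tcp [ 0.4125 -0.179   0.0588] F [0.6068 0.0068 0.3957] w 0.0429 ff 0.0
[[-0.9962  0.0869 -0.0036]
 [ 0.0869  0.9962  0.0013]
 [ 0.0037  0.001  -1.    ]] q [-0.4873  0.2645  0.9376  2.0714 -0.2651  0.9323  2.0784]
tilt fix deg (x,y) [ 0.0583 -0.2115]
go: turn z deg 0.0 offset mm [-0.5  0.4 49.8]
```

Emit:
play_rows --offset '[[0,0,15],[0,0,15],[0,0,10],[0,0,6],[0,0,3],[0,0,0],[0,0,0],[0,0,0],[0,0,0],[0,0,0],[0,0,0],[0,0,0]]' --angular '[[0,0,0],[0,0,0],[0,0,0],[0,0,0],[0,0,0],[0,0,0],[0,0,0],[0,0,0],[0,0,0],[0,0,0],[0,0,0],[0,0,0]]' --jaw '[0,0,0,0,0,0,-1,-1,-1,-1,-1,-1]' --newtons 40

```text
t: 45.4
tool_pos: [0.4138, -0.1794, 0.0116]
tcp_rot: [[-0.996, 0.087, 0.0], [0.087, 0.996, 0.002], [-0.0, 0.002, -1.0]]
wrist_force: [-1.7, 0.5, 7.0]
gripper_width: 0.008
finger_force: 39.3
```

Emit:
play_rows --offset '[[0,0,-10],[0,0,-20],[0,0,-20],[0,0,0]]' --angular '[[0,0,0],[0,0,0],[0,0,0],[0,0,0]]' --jaw '[-1,-1,-1,-1]'

```text
t: 45.8
tool_pos: [0.4151, -0.1801, 0.0636]
tcp_rot: [[-0.996, 0.087, 0.004], [0.087, 0.996, 0.001], [-0.004, 0.001, -1.0]]
wrist_force: [0.6, 0.4, 0.5]
gripper_width: 0.0078
finger_force: 39.0
```

```bash
python3 - <<'E'
from h import *
st(); tilt(); go(j2w(-.031,-.105),.0505,91.2)
E
```

```text
t 45.8 tcp [ 0.4151 -0.1801  0.0636] F [0.6187 0.4361 0.481 ] w 0.0078 ff 39.04
[[-0.9962  0.0872  0.0037]
 [ 0.0872  0.9962  0.0011]
 [-0.0036  0.0014 -1.    ]] q [-0.4954  0.2567  0.9476  2.0664 -0.262   0.9368  2.0767]
tilt fix deg (x,y) [0.082  0.2069]
go: turn z deg -6.2 offset mm [-30.8 -39.2  13.2]
```

Emit:
play_rows --offset '[[0,0,0],[-10,-13,0],[-11,-13,0],[-10,-13,0],[0,0,15],[0,0,15],[0,0,10],[0,0,6],[0,0,3],[0,0,1],[0,0,0]]' --angular '[[0,0,-6.2],[0,0,0],[0,0,0],[0,0,0],[0,0,0],[0,0,0],[0,0,0],[0,0,0],[0,0,0],[0,0,0],[0,0,0]]' --jaw '[-1,-1,-1,-1,-1,-1,-1,-1,-1,-1,-1]'

```text
t: 46.9
tool_pos: [0.4442, -0.2169, 0.0116]
tcp_rot: [[-1.0, -0.021, -0.002], [-0.021, 1.0, 0.004], [0.002, 0.004, -1.0]]
wrist_force: [-7.8, 4.9, 14.8]
gripper_width: 0.0077
finger_force: 41.1
```

```bash
python3 - <<'E'
from h import *
s=st(); tilt(); print(w2j(s["tool_pos"]))
E
```

```text
t 46.9 tcp [ 0.4442 -0.2169  0.0116] F [-7.7809  4.8656 14.7639] w 0.0077 ff 41.1
[[-0.9998 -0.0211 -0.002 ]
 [-0.0211  0.9998  0.004 ]
 [ 0.0019  0.004  -1.    ]] q [-0.2901  0.4527  0.8254  1.9934 -0.4331  0.8813  2.3615]
tilt fix deg (x,y) [ 0.2287 -0.1103]
[-0.0334 -0.1032]
```

Emit:
play_rows --offset '[[0,0,-1],[-4,0,0],[0,0,0],[0,0,0],[0,0,0],[0,0,0],[0,0,-10],[0,0,-25],[0,0,-30],[0,0,-30],[0,0,0]]' --angular '[[0,0,0],[0,0,0],[0,0,0],[0,0,0],[0,0,0],[0,0,0],[0,0,0],[0,0,0],[0,0,0],[0,0,0],[0,0,0]]' --jaw '[-1,-1,-0.5,-0.5,-0.5,-0.5,-0.5,-0.5,0,0,0]'

```text
t: 48.0
tool_pos: [0.4514, -0.2193, 0.1113]
tcp_rot: [[-1.0, -0.02, 0.006], [-0.02, 1.0, 0.0], [-0.006, -0.0, -1.0]]
wrist_force: [0.4, 0.1, 0.0]
gripper_width: 0.0429
finger_force: 0.0
```

Emit:
play_rows --offset '[[-5,30,0],[-5,35,0],[-5,35,0],[-5,35,0],[-5,35,0],[-5,35,0],[0,35,0],[0,35,0],[0,35,0],[0,35,0],[0,35,0],[0,35,0],[0,15,0],[0,0,0]]' --angular '[[0,0,0],[0,0,0],[0,0,0],[0,0,0],[0,0,0],[0,0,0],[0,0,0],[0,0,0],[0,0,0],[0,0,0],[0,0,0],[0,0,0],[0,0,0],[0,0,0]]' --jaw '[0,0,0,0,0,0,0,0,0,0,0,0,0,0]'

```text
t: 49.4
tool_pos: [0.4696, 0.2151, 0.1075]
tcp_rot: [[-1.0, -0.025, -0.001], [-0.025, 1.0, 0.001], [0.001, 0.001, -1.0]]
wrist_force: [-0.4, -1.3, 0.7]
gripper_width: 0.0429
finger_force: 0.0
```

```bash
cat >> h.py <<'E'
def jigbars(T,S):
    """cream bars on the bed: warm/bright blobs in the bed area in front of the locating bar"""
    for n,I in(("T",T),("S",S)):
        poly=np.array([w2px(I,[*j2w(x,y),.014]) for x,y in((.031,.135),(.031,-.138),(-.085,-.138),(-.085,.135))]).round().astype(np.int32)
        m=np.zeros(I["color"].shape[:2],np.uint8); cv2.fillPoly(m,[poly],1)
        c=I["color"].astype(int); w=(m>0)&(c[...,2]>=120)&(c[...,2]-c[...,0]>0)
        k,l,s,_=cv2.connectedComponentsWithStats(w.astype(np.uint8))
        for i in range(1,k):
            if s[i,4]<15: continue
            ys,xs=np.nonzero(l==i); W=np.array([w2j(px2w(I,x,y,.014)) for x,y in zip(xs,ys)])*1000; c0=W.mean(0); e,V=np.linalg.eigh(np.cov((W-c0).T))
            d=V[:,1]*np.sign(V[0,1]); print(n,"mid",c0.round(1),"ang",np.degrees(np.arctan2(d[1],d[0])).round(1),"x",W[:,0].min().round(),W[:,0].max().round(),"size",np.sqrt(12*e).round(),s[i,4])
E
python3 - <<'E'
from h import *
st(); tilt(); x,y,a=BARS["B"]; go((x,y),.1,a+90)
T=optics.get_image("top"); S=optics.get_image("scene")
for b in bars(T): print(b)
jigbars(T,S)
E
```

```text
t 49.4 tcp [0.4696 0.2151 0.1075] F [-0.4426 -1.35    0.7193] w 0.0429 ff 0.0
[[-0.9997 -0.0254 -0.0007]
 [-0.0254  0.9997  0.0013]
 [ 0.0006  0.0013 -1.    ]] q [-1.1049  0.3023  0.73    1.8572 -0.2303  1.0675  1.3109]
tilt fix deg (x,y) [ 0.0751 -0.0367]
go: turn z deg 78.5 offset mm [-4.5 22.1  7.5]
(array([0.5577, 0.3545]), np.float64(-77.03112003414657), array([0.0405, 0.0827]), np.int32(302))
(array([0.5154, 0.2834]), np.float64(23.025385507877296), array([0.0233, 0.05  ]), np.int32(108))
(array([0.4792, 0.4059]), np.float64(11.480814151119242), array([0.0216, 0.0497]), np.int32(103))
S mid [ -8.6 -99.1] ang 0.8 x -48.0 32.0 size [12. 77.] 41
S mid [ -6.1 -47. ] ang -0.9 x -48.0 32.0 size [13. 85.] 41
```

Both bars now sit well, at x ≈ −9 and −6 mm and square. Next is the bar at (0.492,0.216).

Emit:
play_rows --offset '[[0,0,0],[0,0,0],[0,0,0],[0,0,0],[0,0,0],[0,0,0],[0,0,0],[0,0,0],[0,0,0],[0,0,0],[-4,11,0],[0,11,0],[0,0,0]]' --angular '[[0,0,8],[0,0,8],[0,0,8],[0,0,8],[0,0,8],[0,0,8],[0,0,8],[0,0,8],[0,0,8],[0,0,6.5],[0,0,0],[0,0,0],[0,0,0]]' --jaw '[0,0,0,0,0,0,0,0,0,0,0,0,0]'

```text
t: 50.8
tool_pos: [0.4941, 0.2124, 0.108]
tcp_rot: [[-0.218, 0.976, 0.001], [0.976, 0.218, 0.001], [0.001, 0.001, -1.0]]
wrist_force: [0.4, -0.1, 0.4]
gripper_width: 0.0428
finger_force: 0.0
```

```bash
python3 - <<'E'
from h import *
st(); tilt(); x,y,a=BARS["B"]; go((x,y),.003,a+90)
S=optics.get_image("scene")
for b in bars(S,roi=(170,255,290,325)): print("S",b)
E
```

```text
t 50.8 tcp [0.4941 0.2124 0.108 ] F [ 0.3675 -0.0932  0.3852] w 0.0428 ff 0.0
[[-0.2182  0.9759  0.0009]
 [ 0.9759  0.2182  0.0011]
 [ 0.0009  0.0011 -1.    ]] q [-1.2465  0.435   0.9907  1.8093 -0.4042  1.1157  0.1039]
tilt fix deg (x,y) [ 0.0646 -0.0514]
go: turn z deg -0.4 offset mm [  3.5  -1.3 105.1]
```

Emit:
play_rows --offset '[[3.5,-1,15],[0,0,25],[0,0,25],[0,0,18],[0,0,11],[0,0,6],[0,0,4],[0,0,1.5],[0,0,0],[0,0,0],[0,0,0],[0,0,0],[0,0,0],[0,0,0],[0,0,0]]' --angular '[[0,0,-0.4],[0,0,0],[0,0,0],[0,0,0],[0,0,0],[0,0,0],[0,0,0],[0,0,0],[0,0,0],[0,0,0],[0,0,0],[0,0,0],[0,0,0],[0,0,0],[0,0,0]]' --jaw '[0,0,0,0,0,0,0,0,0,-1,-1,-1,-1,-1,-1]' --newtons 40

```text
t: 52.35
tool_pos: [0.4911, 0.2173, 0.0028]
tcp_rot: [[-0.227, 0.974, 0.0], [0.974, 0.227, 0.002], [0.002, 0.001, -1.0]]
wrist_force: [-1.9, -0.3, 5.8]
gripper_width: 0.0083
finger_force: 39.8
```

```bash
python3 - <<'E'
from h import *
st(); tilt(); x,y,a=BARS["B"]; go((x,y),.003,a+90)
E
```

```text
t 52.35 tcp [0.4911 0.2173 0.0028] F [-1.8755 -0.2882  5.7993] w 0.0083 ff 39.76
[[-0.2271  0.9739  0.0001]
 [ 0.9739  0.2271  0.0021]
 [ 0.0021  0.0006 -1.    ]] q [-1.1516  0.5778  0.8664  1.8925 -0.5501  0.9266  0.2081]
tilt fix deg (x,y) [ 0.0356 -0.118 ]
go: turn z deg 0.1 offset mm [-1.8  0.7 -0.2]
```

Emit:
play_rows --offset '[[0,0,-15],[0,0,-25],[0,0,-30],[0,0,-30],[0,0,0],[0,0,0],[0,0,0],[0,0,0],[0,0,0],[0,0,0],[0,0,0],[0,0,0],[0,0,0],[0,0,0],[0,0,0]]' --angular '[[0,0,0],[0,0,0],[0,0,0],[0,0,0],[0,0,-8],[0,0,-8],[0,0,-8],[0,0,-8],[0,0,-8],[0,0,-8],[0,0,-8],[0,0,-8],[0,0,-8],[0,0,-6],[0,0,0]]' --jaw '[-1,-1,-1,-1,-1,-1,-1,-1,-1,-1,-1,-1,-1,-1,-1]'

```text
t: 53.85
tool_pos: [0.491, 0.2166, 0.1031]
tcp_rot: [[-1.0, -0.02, 0.0], [-0.02, 1.0, 0.002], [-0.0, 0.002, -1.0]]
wrist_force: [0.0, -0.5, -0.4]
gripper_width: 0.0086
finger_force: 39.1
```

Emit:
play_rows --offset '[[3,-20,0],[3,-30,0],[3,-33,0],[3,-33,0],[3,-33,0],[3,-33,0],[2,-33,0],[0,-33,0],[0,-20,0],[0,0,0],[0,0,0]]' --angular '[[0,0,0],[0,0,0],[0,0,0],[0,0,0],[0,0,0],[0,0,0],[0,0,0],[0,0,0],[0,0,0],[0,0,0],[0,0,0]]' --jaw '[-1,-1,-1,-1,-1,-1,-1,-1,-1,-1,-1]'

```text
t: 54.95
tool_pos: [0.4756, -0.0519, 0.102]
tcp_rot: [[-1.0, -0.016, -0.0], [-0.016, 1.0, 0.002], [0.0, 0.002, -1.0]]
wrist_force: [1.1, -0.0, 0.5]
gripper_width: 0.0086
finger_force: 39.1
```

```bash
python3 - <<'E'
from h import *
st(); tilt(); go(j2w(-.010,.055),.010,91.2)
S=optics.get_image("scene");T=optics.get_image("top"); jigbars(T,S)
E
```

```text
t 54.95 tcp [ 0.4756 -0.0519  0.102 ] F [ 1.115  -0.0063  0.4745] w 0.0086 ff 39.13
[[-0.9999 -0.0158 -0.0005]
 [-0.0158  0.9999  0.0018]
 [ 0.0005  0.0018 -1.    ]] q [-0.6966  0.2334  0.8422  1.9601 -0.2041  1.0345  1.824 ]
tilt fix deg (x,y) [ 0.1016 -0.0261]
go: turn z deg -0.3 offset mm [11.4 -6.2 92. ]
T mid [-25.5  60.3] ang -75.1 x -85.0 30.0 size [114. 157.] 1665
S mid [ -7.  -98.5] ang -0.6 x -48.0 32.0 size [12. 84.] 41
S mid [ -6.1 -47.2] ang -1.2 x -48.0 32.0 size [12. 84.] 45
```

Emit:
play_rows --offset '[[6,-6,10],[5,0,22],[0,0,22],[0,0,17],[0,0,10],[0,0,6],[0,0,3],[0,0,2],[0,0,0]]' --angular '[[0,0,-0.3],[0,0,0],[0,0,0],[0,0,0],[0,0,0],[0,0,0],[0,0,0],[0,0,0],[0,0,0]]' --jaw '[-1,-1,-1,-1,-1,-1,-1,-1,-1]'

```text
t: 55.95
tool_pos: [0.4654, -0.0575, 0.0101]
tcp_rot: [[-1.0, -0.025, 0.0], [-0.025, 1.0, 0.002], [-0.0, 0.002, -1.0]]
wrist_force: [-0.3, 0.1, -0.2]
gripper_width: 0.0081
finger_force: 39.1
```

```bash
python3 - <<'E'
from h import *
s=st(); tilt(); print(w2j(s["tool_pos"]))
E
```

```text
t 55.95 tcp [ 0.4654 -0.0575  0.0101] F [-0.3188  0.064  -0.249 ] w 0.0081 ff 39.13
[[-0.9997 -0.0248  0.0002]
 [-0.0248  0.9997  0.0015]
 [-0.0002  0.0015 -1.    ]] q [-0.6002  0.377   0.768   2.0602 -0.3541  0.8359  1.9701]
tilt fix deg (x,y) [0.0885 0.0122]
[-0.009   0.0557]
```

Release, rise, and head for the last bar.

Emit:
play_rows --offset '[[0,0,0.8],[0,0,0],[0,0,0],[0,0,0],[0,0,-10],[0,0,-25],[0,0,-30],[0,0,-30],[0,0,0]]' --angular '[[0,0,0],[0,0,0],[0,0,0],[0,0,0],[0,0,0],[0,0,0],[0,0,0],[0,0,0],[0,0,0]]' --jaw '[-1,-0.5,-0.5,-0.5,-0.5,-0.5,0,0,0]'

```text
t: 56.85
tool_pos: [0.4677, -0.0582, 0.1081]
tcp_rot: [[-1.0, -0.024, 0.006], [-0.024, 1.0, 0.003], [-0.006, 0.002, -1.0]]
wrist_force: [0.8, -0.6, 0.7]
gripper_width: 0.0425
finger_force: 0.0
```

```bash
python3 - <<'E'
from h import *
st(); tilt(); x,y,a=BARS["D"]; go((x,y),.1)
S=optics.get_image("scene");T=optics.get_image("top"); jigbars(T,S)
for b in bars(S,roi=(170,255,290,325)): print("S",b)
for b in bars(T): print(b)
from kin import *
p,_=fit2(); q=telemetry.read_state()["joint_pos"]
for w in ([(x,y,.1,91.4),(x,y,.1,15.1),(x,y,.003,15.1),(x,y,.1,15.1),(x,y,.1,91.2),(*j2w(-.01,.1),.1,91.2),(*j2w(-.01,.1),.01,91.2)],):
    r=path(q,p,w); print(r[1]); print(np.array(r[2]))
E
```

```text
t 56.85 tcp [ 0.4677 -0.0582  0.1081] F [ 0.8098 -0.5683  0.6909] w 0.0425 ff 0.0
[[-0.9997 -0.024   0.0062]
 [-0.024   0.9997  0.0026]
 [-0.0062  0.0024 -1.    ]] q [-0.7124  0.1986  0.8633  1.977  -0.1792  1.0358  1.8271]
tilt fix deg (x,y) [0.1394 0.3575]
go: turn z deg 0 offset mm [ 38.1 222.4   8.4]
T mid [-26.5  46.5] ang -75.2 x -85.0 30.0 size [113. 167.] 1770
S mid [ -6.2 -98.8] ang -0.5 x -48.0 32.0 size [13. 81.] 43
S mid [ -6.4 -47.4] ang -0.8 x -48.0 32.0 size [11. 84.] 43
S mid [-10.1  59.4] ang 0.8 x -46.0 30.0 size [12. 77.] 51
S (array([0.4253, 0.1644]), np.float64(-75.28716724419652), array([0.0106, 0.0808]), np.int32(74))
(array([0.4231, 0.1632]), np.float64(-74.75332517903581), array([0.0093, 0.0745]), np.int32(66))
0.2279329947891302
[[-1.0855  0.1419  0.7016  2.0248 -0.1088  1.0112  1.2644]
 [-1.2234  0.1697  0.8657  2.0209 -0.152   1.0152 -0.0207]
 [-1.1113  0.3641  0.7817  2.1021 -0.3532  0.8077  0.1482]
 [-1.2378  0.1713  0.8837  2.0227 -0.1544  1.0151 -0.0174]
 [-1.0861  0.1509  0.7084  2.0168 -0.1155  1.0128  1.2698]
 [-0.8015  0.1871  0.8478  2.0043 -0.1641  1.0178  1.7162]
 [-0.7021  0.3652  0.7715  2.0752 -0.3434  0.8293  1.8629]]
```

Emit:
play_rows --offset '[[5,20,0],[5,30,0],[5,30,0],[5,30,0],[5,30,0],[5,30,0],[5,30,0],[3,22,0],[0,0,0]]' --angular '[[0,0.4,0],[0,0,0],[0,0,0],[0,0,0],[0,0,0],[0,0,0],[0,0,0],[0,0,0],[0,0,0]]' --jaw '[0,0,0,0,0,0,0,0,0]'

```text
t: 57.85
tool_pos: [0.4201, 0.1663, 0.1036]
tcp_rot: [[-1.0, -0.03, -0.009], [-0.03, 1.0, 0.001], [0.009, 0.001, -1.0]]
wrist_force: [-0.1, -0.7, -0.7]
gripper_width: 0.043
finger_force: 0.0
```

Emit:
play_rows --offset '[[0,0,0],[0,0,0],[0,0,0],[0,0,0],[0,0,0],[0,0,0],[0,0,0],[0,0,0],[0,0,0],[0,0,0],[0,0,0],[0,0,0]]' --angular '[[0,0,7.6],[0,0,7.6],[0,0,7.6],[0,0,7.6],[0,0,7.6],[0,0,7.6],[0,0,7.6],[0,0,7.6],[0,0,7.6],[0,0,7.6],[0,0,0],[0,0,0]]' --jaw '[0,0,0,0,0,0,0,0,0,0,0,0]'

```text
t: 59.05
tool_pos: [0.4214, 0.1626, 0.1042]
tcp_rot: [[-0.269, 0.963, -0.008], [0.963, 0.269, 0.0], [0.003, -0.008, -1.0]]
wrist_force: [0.1, -0.3, 1.0]
gripper_width: 0.0427
finger_force: 0.0
```

```bash
python3 - <<'E'
from h import *
st(); tilt(); x,y,a=BARS["D"]; go((x,y),.003,a+90)
E
```

```text
t 59.05 tcp [0.4214 0.1626 0.1042] F [ 0.0709 -0.2929  1.0128] w 0.0427 ff 0.0
[[-0.269   0.9631 -0.0081]
 [ 0.9631  0.269   0.0005]
 [ 0.0026 -0.0077 -1.    ]] q [-1.214   0.1594  0.854   2.0165 -0.1438  1.0319 -0.0189]
tilt fix deg (x,y) [-0.4387 -0.1512]
go: turn z deg 0.5 offset mm [ -0.4   3.7 101.2]
```

Emit:
play_rows --offset '[[0,3.5,15],[0,0,22],[0,0,22],[0,0,18],[0,0,11],[0,0,7],[0,0,4],[0,0,2],[0,0,0],[0,0,0],[0,0,0],[0,0,0],[0,0,0],[0,0,0],[0,0,0]]' --angular '[[-0.4,-0.1,0.5],[0,0,0],[0,0,0],[0,0,0],[0,0,0],[0,0,0],[0,0,0],[0,0,0],[0,0,0],[0,0,0],[0,0,0],[0,0,0],[0,0,0],[0,0,0],[0,0,0]]' --jaw '[0,0,0,0,0,0,0,0,0,-1,-1,-1,-1,-1,-1]' --newtons 40

```text
t: 60.55
tool_pos: [0.4252, 0.1647, 0.0041]
tcp_rot: [[-0.257, 0.966, 0.0], [0.966, 0.257, 0.002], [0.002, 0.001, -1.0]]
wrist_force: [-0.3, -0.8, 6.6]
gripper_width: 0.0082
finger_force: 39.3
```

```bash
python3 - <<'E'
from h import *
st(); tilt(); x,y,a=BARS["D"]; go((x,y),.003,a+90)
E
```

```text
t 60.55 tcp [0.4252 0.1647 0.0041] F [-0.255 -0.837  6.599] w 0.0082 ff 39.3
[[-0.2575  0.9663  0.0003]
 [ 0.9663  0.2575  0.0022]
 [ 0.002   0.0009 -1.    ]] q [-1.1031  0.3612  0.77    2.097  -0.3493  0.8098  0.1399]
tilt fix deg (x,y) [ 0.0487 -0.1156]
go: turn z deg -0.2 offset mm [-1.2 -1.3  1.1]
```

Emit:
play_rows --offset '[[0,0,-15],[0,0,-25],[0,0,-30],[0,0,-30],[0,0,0],[0,0,0],[0,0,0],[0,0,0],[0,0,0],[0,0,0],[0,0,0],[0,0,0],[0,0,0],[0,0,0],[0,0,0]]' --angular '[[0,0,0],[0,0,0],[0,0,0],[0,0,0],[0,0,-7.6],[0,0,-7.6],[0,0,-7.6],[0,0,-7.6],[0,0,-7.6],[0,0,-7.6],[0,0,-7.6],[0,0,-7.6],[0,0,-7.6],[0,0,-7.7],[0,0,0]]' --jaw '[-1,-1,-1,-1,-1,-1,-1,-1,-1,-1,-1,-1,-1,-1,-1]'

```text
t: 62.05
tool_pos: [0.4248, 0.1642, 0.1036]
tcp_rot: [[-1.0, -0.02, -0.0], [-0.02, 1.0, 0.002], [0.0, 0.002, -1.0]]
wrist_force: [0.6, -0.5, -0.7]
gripper_width: 0.008
finger_force: 39.2
```

Emit:
play_rows --offset '[[-6,-20,0],[-6,-30,0],[-6,-30,0],[-6,-30,0],[-6,-30,0],[-4,-24,0],[0,-12,0],[0,0,0],[0,0,0]]' --angular '[[0,0,0],[0,0,0],[0,0,0],[0,0,0],[0,0,0],[0,0,0],[0,0,0],[0,0,0],[0,0,0]]' --jaw '[-1,-1,-1,-1,-1,-1,-1,-1,-1]'

```text
t: 62.95
tool_pos: [0.4618, -0.0101, 0.1032]
tcp_rot: [[-1.0, -0.017, -0.001], [-0.017, 1.0, 0.002], [0.001, 0.002, -1.0]]
wrist_force: [0.7, 0.8, -0.1]
gripper_width: 0.0079
finger_force: 39.2
```

```bash
python3 - <<'E'
from h import *
st(); tilt(); go(j2w(-.009,.103),.0105,91.2)
E
```

```text
t 62.95 tcp [ 0.4618 -0.0101  0.1032] F [ 0.7459  0.816  -0.1183] w 0.0079 ff 39.19
[[-0.9999 -0.017  -0.0006]
 [-0.017   0.9999  0.0018]
 [ 0.0006  0.0018 -1.    ]] q [-0.8008  0.1824  0.8378  1.9986 -0.1604  1.0266  1.7002]
tilt fix deg (x,y) [ 0.1057 -0.0353]
go: turn z deg -0.2 offset mm [-2.6 -0.4 92.7]
```

Emit:
play_rows --offset '[[-2,0,10],[0,0,22],[0,0,22],[0,0,17],[0,0,10],[0,0,6],[0,0,3],[0,0,2],[0,0,0],[0,0,0],[0,0,0]]' --angular '[[0,0,-0.3],[0,0,0],[0,0,0],[0,0,0],[0,0,0],[0,0,0],[0,0,0],[0,0,0],[0,0,0],[0,0,0],[0,0,0]]' --jaw '[-1,-1,-1,-1,-1,-1,-1,-1,-1,-1,-1]'

```text
t: 64.05
tool_pos: [0.4643, -0.0109, 0.0117]
tcp_rot: [[-1.0, -0.023, 0.001], [-0.023, 1.0, 0.002], [-0.001, 0.002, -1.0]]
wrist_force: [0.2, 0.5, -0.9]
gripper_width: 0.0081
finger_force: 39.2
```

Emit:
play_rows --offset '[[0,0,0],[0,0,0],[0,0,0],[0,0,-10],[0,0,-25],[0,0,-30],[0,0,-40],[0,0,-30],[0,0,0]]' --angular '[[0,0,0],[0,0,0],[0,0,0],[0,0,0],[0,0,0],[0,0,0],[0,0,0],[0,0,0],[0,0,0]]' --jaw '[-0.5,-0.5,-0.5,-0.5,-0.5,0,0,0,0]'

```text
t: 64.95
tool_pos: [0.4666, -0.0114, 0.1508]
tcp_rot: [[-1.0, -0.022, 0.007], [-0.022, 1.0, 0.004], [-0.007, 0.004, -1.0]]
wrist_force: [0.6, -0.3, -0.1]
gripper_width: 0.0427
finger_force: 0.0
```

```bash
python3 - <<'E'
from h import *
st(); tilt()
S=optics.get_image("scene");T=optics.get_image("top"); jigbars(T,S)
from kin import *
p,_=fit2(); q=telemetry.read_state()["joint_pos"]
x,y=.4828,-.3931
for yaws in ((91,91,160,80),(91,70,70,-10),(91,91,-20,-100),(91,0,0,-80)):
    r=path(q,p,[(.5,-.1,.2,yaws[0]),(x,y,.2,yaws[1]),(x,y,.11,yaws[2]),(x,y,.09,yaws[3])]); print(yaws,r[1]); print(np.array(r[2]))
E
```

```text
t 64.95 tcp [ 0.4666 -0.0114  0.1508] F [ 0.5566 -0.3216 -0.1298] w 0.0427 ff 0.0
[[-0.9997 -0.0222  0.0069]
 [-0.0222  0.9997  0.0037]
 [-0.0069  0.0036 -1.    ]] q [-0.8444  0.1127  0.868   1.9374 -0.0995  1.1263  1.6557]
tilt fix deg (x,y) [0.2049 0.398 ]
T mid [-26.4  80.3] ang -37.4 x -85.0 30.0 size [108. 122.] 1239
S mid [-10.3 -99.2] ang -0.0 x -48.0 32.0 size [12. 84.] 39
S mid [ -7.  -47.2] ang -0.8 x -48.0 32.0 size [11. 83.] 42
S mid [-13.3  59. ] ang 0.8 x -46.0 27.0 size [13. 74.] 48
S mid [-15.6 105.4] ang 0.6 x -48.0 29.0 size [11. 69.] 47
(91, 91, 160, 80) -0.2063525988371966
[[-0.675   0.2036  0.9336  1.7631 -0.1715  1.2604  1.8906]
 [-0.0018  0.5263  0.9364  1.4644 -0.4275  1.3681  2.5478]]
(91, 70, 70, -10) 0.34386528660568505
[[-0.675   0.2036  0.9336  1.7631 -0.1715  1.2604  1.8906]
 [-0.0319  0.5485  0.9922  1.4658 -0.4622  1.3782  2.2074]
 [-0.0124  0.6234  0.9409  1.5706 -0.526   1.2198  2.245 ]
 [-0.1378  0.8144  1.2161  1.5941 -0.7871  1.2974  1.0276]]
(91, 91, -20, -100) 0.07614099136235097
[[-0.675   0.2036  0.9336  1.7631 -0.1715  1.2604  1.8906]
 [-0.0018  0.5263  0.9364  1.4644 -0.4275  1.3681  2.5478]
 [-0.1593  0.8328  1.2837  1.5754 -0.8128  1.3547  0.8702]
 [-0.194   1.0507  1.4839  1.5959 -1.0511  1.4822 -0.3892]]
(91, 0, 0, -80) 0.19927196642430833
[[-0.675   0.2036  0.9336  1.7631 -0.1715  1.2604  1.8906]
 [-0.1191  0.6445  1.1822  1.4653 -0.5962  1.4292  1.0784]
 [-0.0998  0.7175  1.1187  1.5741 -0.6657  1.2768  1.1217]
 [-0.1776  0.9333  1.3607  1.5953 -0.9264  1.3865 -0.1085]]
```

All four bars lie on the bed near the locating bar. Now I'll locate the knob numerically in both views.

```bash
python3 - <<'E'
from h import *
T=optics.get_image("top"); g=cv2.imread("pics/top0.png"); G=cv2.cvtColor(g,6)
print(G[214:252,378:414:1][::2,::2])
S=optics.get_image("scene"); H=cv2.cvtColor(S["color"],6)
print("scene"); print(H[172:206:1,350:386:1][::2,::2])
for z in(.045,.065,.079,.091): print(z,w2px(T,[.4828,-.3931,z]),w2px(S,[.4828,-.3931,z]))
E
```

```text
[[ 30  29  30  30  35  54  49  33  31  30  30  29  29  30  30  29  31  31]
 [ 30  29  31  36  66 134 149  97  64  38  29  28  30  29  30  31  32  30]
 [ 28  29  31  46 102 180 199 171 149 111  77  46  32  30  32  31  29  29]
 [ 28  29  35  60 131 176 181 172 167 161 154 130  97  68  38  31  30  28]
 [ 29  29  40  81 158 172 150 129 121 121 132 147 160 149 113  84  50  31]
 [ 29  32  49 111 161 135 112 103  92  83  81  88 117 164 171 166 143  67]
 [ 30  37  66 137 139 112  95  73  64  56  37  50  68 129 171 180 178  90]
 [ 33  42  92 145 117 103  72  63  60  48  34  57  55 100 156 174 143  59]
 [ 32  52 114 151 112  84  59  64  59  37  48  58  48  77 137 168 109  35]
 [ 37  71 149 159 115 118  84  65  55  35  96  82  50  69 127 154  77  29]
 [ 44 100 171 161 156 218 157  69  46  55 125  88  55  77 128 132  49  30]
 [ 58 138 185 158 140 214 169  63  34  45  86  60  61  92 135 106  36  31]
 [ 80 178 210 166 122 127 106  58  45  36  52  68  91 122 148  79  32  30]
 [ 80 148 175 178 176 151 106  65  64  75  88  98 121 154 142  48  31  30]
 [ 46  71  98 133 163 172 144 105 108 119 124 131 
[... 1091 characters left out ...]
  69  70 124 170 117 112  91 104  67 111 165 188 183 168  76  39]
 [ 41  64  67  67  69 152 188 189 186 185 182 175 154 129  89  84  56  35]
 [ 41  39  66  68  70  70 146 140 152 120  89  85  87  87  85  84  44  34]
 [ 42  43  44  65  68  69  78  86  85  87  84  88  85  83  83  79  40  37]
 [ 43  42  41  53  69  70  83  85  87  85  84  82  81  82  82  63  39  38]
 [ 42  38  41  43  55  67  82  84  84  85  84  77  76  51  26  31  36  31]
 [ 41  42  43  39  43  65  85  80  76  53  38  30  39  35  36  38  37  36]]
0.045 [395.5021 232.4943] [367.469  187.9078]
0.065 [397.3776 231.7656] [368.22   183.6455]
0.079 [398.7253 231.2419] [368.7539 180.6153]
0.091 [399.9042 230.7838] [369.217  177.9869]
```

```bash
python3 - <<'E'
from h import *
T=optics.get_image("top"); S=optics.get_image("scene")
print("gate",tri([T,S],[(388.7,235),(364.8,187.3)]))
print("grip",tri([T,S],[(398,230.5),(367.3,179.5)]))
g=cv2.imread("pics/top0.png"); G=cv2.cvtColor(g,6).astype(float)
# disc centre by maximising template score: dark inside r, light outside ring, at z=.065
best=[]
for dx in np.arange(-.008,.0081,.001):
  for dy in np.arange(-.008,.0121,.001):
    c=np.array([.4828+dx,-.3931+dy]); s=0
    for a in np.arange(0,2*np.pi,.1):
        d=np.array([np.cos(a),np.sin(a)])
        i=w2px(T,[*(c+d*.021),.065]); o=w2px(T,[*(c+d*.029),.065])
        s+=G[int(round(o[1])),int(round(o[0]))]-G[int(round(i[1])),int(round(i[0]))]
    best.append((s,c))
best.sort(key=lambda b:-b[0]); print(np.mean([b[1] for b in best[:12]],0),[b[1].round(4).tolist() for b in best[:4]])
s=st(); go((.5,-.1),.2,85); go((.483,-.389),.15,68.5)
E
```

```text
gate [ 0.4728 -0.3631  0.0688]
grip [ 0.4852 -0.3884  0.085 ]
[ 0.4842 -0.3935] [[0.4828, -0.3941], [0.4848, -0.3941], [0.4848, -0.3921], [0.4858, -0.3921]]
t 65.25 tcp [ 0.4632 -0.0113  0.1454] F [-0.1198  0.502   0.2442] w 0.043 ff 0.0
[[-0.9997 -0.0228 -0.0021]
 [-0.0228  0.9997  0.0007]
 [ 0.0021  0.0008 -1.    ]] q [-0.8423  0.1201  0.8654  1.9447 -0.1022  1.1231  1.6577]
go: turn z deg 6.3 offset mm [-44.2 -85.2 -54.7]
go: turn z deg 22.8 offset mm [-156.8 -344.2   -4.9]
```

Emit:
play_rows --offset '[[0,0,-10],[0,0,-10],[0,0,0],[-14,-29,0],[-14,-32,0],[-14,-32,0],[-14,-32,0],[-14,-32,0],[-14,-32,0],[-14,-32,0],[-14,-32,0],[-14,-32,0],[-14,-32,0],[-14,-26,0],[0,0,0],[0,0,0]]' --angular '[[0,0,7.6],[0,0,7.6],[0,0,7.6],[0,0,0],[0,0,0],[0,0,0],[0,0,0],[0,0,0],[0,0,0],[0,0,0],[0,0,0],[0,0,0],[0,0,0],[0,0,0],[0,0,0],[0,0,0]]' --jaw '[0,0,0,0,0,0,0,0,0,0,0,0,0,0,0,0]'

```text
t: 66.85
tool_pos: [0.4807, -0.3873, 0.1644]
tcp_rot: [[-0.93, 0.368, -0.003], [0.368, 0.93, 0.002], [0.003, 0.001, -1.0]]
wrist_force: [0.9, 0.5, -0.3]
gripper_width: 0.043
finger_force: 0.0
```

```bash
python3 - <<'E'
from h import *
s=st(); tilt(); go((.4845,-.391),.072,68.5)
S=optics.get_image("scene");T=optics.get_image("top"); jigbars(T,S)
E
```

```text
t 66.85 tcp [ 0.4807 -0.3873  0.1644] F [ 0.9206  0.5004 -0.3373] w 0.043 ff 0.0
[[-0.9297  0.3682 -0.0028]
 [ 0.3682  0.9297  0.0019]
 [ 0.0033  0.0008 -1.    ]] q [-0.0181  0.5496  0.9344  1.5181 -0.4495  1.3057  2.1596]
tilt fix deg (x,y) [ 0.0442 -0.1901]
go: turn z deg -0.1 offset mm [-5.2 -2.1 92.4]
S mid [ -3.7 -98.6] ang -1.2 x -48.0 32.0 size [12. 85.] 36
S mid [ -7.8 -47.1] ang 0.1 x -48.0 32.0 size [12. 85.] 47
S mid [-8.3 60. ] ang -0.7 x -46.0 27.0 size [12. 76.] 38
S mid [-12.6 106.2] ang -0.4 x -49.0 29.0 size [11. 82.] 39
```

Emit:
play_rows --offset '[[-5,-2,15],[0,0,22],[0,0,22],[0,0,15],[0,0,9],[0,0,6],[0,0,4],[0,0,0],[0,0,0]]' --angular '[[0,0,0],[0,0,0],[0,0,0],[0,0,0],[0,0,0],[0,0,0],[0,0,0],[0,0,0],[0,0,0]]' --jaw '[0,0,0,0,0,0,0,0,0]'

```text
t: 67.85
tool_pos: [0.4859, -0.3906, 0.0734]
tcp_rot: [[-0.931, 0.366, 0.001], [0.366, 0.931, 0.001], [-0.0, 0.001, -1.0]]
wrist_force: [0.5, 0.2, 0.1]
gripper_width: 0.0427
finger_force: 0.0
```

Emit:
play_rows --offset '[[0,0,0],[0,0,0],[0,0,0],[0,0,0],[0,0,0],[0,0,0]]' --angular '[[0,0,0],[0,0,0],[0,0,0],[0,0,0],[0,0,0],[0,0,0]]' --jaw '[-1,-1,-1,-1,-1,-1]' --newtons 20

```text
t: 68.45
tool_pos: [0.4852, -0.3926, 0.0737]
tcp_rot: [[-0.93, 0.368, 0.001], [0.368, 0.93, -0.002], [-0.001, -0.002, -1.0]]
wrist_force: [-1.1, -6.0, -0.1]
gripper_width: 0.0126
finger_force: 23.9
```

```bash
python3 - <<'E'
from h import *
s=st(); tilt(); R=np.array(s["tcp_rot"]); print("F tool",R.T@s["wrist_force"],"M",R.T@s["torque"]); go((.4845,-.391),.072,68.5)
E
```

```text
t 68.45 tcp [ 0.4852 -0.3926  0.0737] F [-1.0812 -6.0003 -0.0518] w 0.0126 ff 23.88
[[-0.9299  0.3678  0.0006]
 [ 0.3678  0.9299 -0.0022]
 [-0.0014 -0.0018 -1.    ]] q [ 0.0243  0.6451  0.8721  1.5998 -0.5283  1.1465  2.2137]
tilt fix deg (x,y) [-0.1043  0.0784]
F tool [-1.2013 -5.9773  0.0644] M [ 1.0904 -0.386  -0.0182]
go: turn z deg -0.1 offset mm [1.2 1.3 1.7]
```

Gripped at 12.6 mm, so it is square on the bar grip. Relieve the side force, firm up the grip and press down.

Emit:
play_rows --offset '[[0,-1.5,0],[0,0,0],[0,0,0],[0,0,3],[0,0,3],[0,0,2],[0,0,1.5],[0,0,1],[0,0,0],[0,0,0]]' --angular '[[0,0,0],[0,0,0],[0,0,0],[0,0,0],[0,0,0],[0,0,0],[0,0,0],[0,0,0],[0,0,0],[0,0,0]]' --jaw '[-1,-1,-1,-1,-1,-1,-1,-1,-1,-1]' --newtons 50

```text
t: 69.45
tool_pos: [0.4853, -0.3928, 0.0646]
tcp_rot: [[-0.93, 0.367, 0.002], [0.367, 0.93, 0.0], [-0.002, 0.001, -1.0]]
wrist_force: [-3.6, -0.6, 19.3]
gripper_width: 0.0116
finger_force: 57.8
```

```bash
python3 - <<'E'
from h import *
s=st(); tilt(); R=np.array(s["tcp_rot"]); print("F tool",R.T@s["wrist_force"],"M",R.T@s["torque"])
E
```

```text
t 69.45 tcp [ 0.4853 -0.3928  0.0646] F [-3.6192 -0.578  19.2701] w 0.0116 ff 57.76
[[-0.9303  0.3667  0.0019]
 [ 0.3667  0.9303  0.0001]
 [-0.0017  0.0007 -1.    ]] q [ 0.0313  0.6552  0.8638  1.6061 -0.5387  1.1325  2.2225]
tilt fix deg (x,y) [0.0425 0.0997]
F tool [  3.1216  -1.8505 -19.2769] M [ 0.3523  0.9589 -0.0017]
```

Down on its stop (9.1 mm, 19 N). Turning clockwise.

Emit:
play_rows --offset '[[0,0,0],[0,0,0],[0,0,0],[0,0,0],[0,0,0],[0,0,0],[0,0,0],[0,0,0],[0,0,0],[0,0,0],[0,0,0],[0,0,0]]' --angular '[[0,0,6],[0,0,7],[0,0,7],[0,0,7],[0,0,7],[0,0,7],[0,0,7],[0,0,7],[0,0,7],[0,0,7],[0,0,7],[0,0,0]]' --jaw '[-1,-1,-1,-1,-1,-1,-1,-1,-1,-1,-1,-1]'

```text
t: 70.65
tool_pos: [0.4865, -0.3923, 0.0646]
tcp_rot: [[0.134, 0.991, 0.003], [0.991, -0.134, -0.0], [0.0, 0.003, -1.0]]
wrist_force: [-1.6, 1.2, 20.1]
gripper_width: 0.0117
finger_force: 57.7
```

```bash
python3 - <<'E'
from h import *
s=st(); tilt(); R=np.array(s["tcp_rot"]); print("F tool",R.T@s["wrist_force"],"M",R.T@s["torque"],"yaw",np.degrees(np.arctan2(R[1,1],R[0,1])))
E
```

```text
t 70.65 tcp [ 0.4865 -0.3923  0.0646] F [-1.629   1.2129 20.08  ] w 0.0117 ff 57.67
[[ 0.1337  0.991   0.003 ]
 [ 0.991  -0.1337 -0.0003]
 [ 0.0001  0.0031 -1.    ]] q [-0.1101  0.8097  1.1437  1.6109 -0.7747  1.2359  1.0527]
tilt fix deg (x,y) [ 0.1749 -0.008 ]
F tool [  0.9871  -1.7152 -20.0852] M [0.153  0.2299 0.0959] yaw -7.684052012701121
```

Emit:
play_rows --offset '[[0,0,0],[0,0,0],[0,0,0],[0,0,0]]' --angular '[[0,0,3],[0,0,3],[0,0,2],[0,0,0]]' --jaw '[-1,-1,-1,-1]'

```text
t: 71.05
tool_pos: [0.4867, -0.3923, 0.0646]
tcp_rot: [[0.266, 0.964, 0.003], [0.964, -0.266, -0.001], [0.0, 0.003, -1.0]]
wrist_force: [-1.0, 0.2, 18.4]
gripper_width: 0.0115
finger_force: 60.2
```

```bash
python3 - <<'E'
from h import *
s=st(); R=np.array(s["tcp_rot"]); print("F tool",R.T@s["wrist_force"],"M",R.T@s["torque"],"yaw",np.degrees(np.arctan2(R[1,1],R[0,1])))
E
```

```text
t 71.05 tcp [ 0.4867 -0.3923  0.0646] F [-0.9946  0.1667 18.3981] w 0.0115 ff 60.18
[[ 0.2656  0.9641  0.0029]
 [ 0.9641 -0.2656 -0.0006]
 [ 0.0002  0.003  -1.    ]] q [-0.1204  0.8279  1.1693  1.611  -0.7981  1.249   0.9327]
F tool [ -0.1006  -0.9488 -18.401 ] M [ 0.1622 -0.0647 -1.0616] yaw -15.404766818549346
```

The stop is reached (torque 1.06 N m). Unwind slightly, let the knob rise, release and lift away.

Emit:
play_rows --offset '[[0,0,0],[0,0,-3],[0,0,-4],[0,0,-3],[0,0,0],[0,0,0],[0,0,0],[0,0,0],[0,0,0],[0,0,-15],[0,0,-25],[0,0,-35],[0,0,-40],[0,0,0]]' --angular '[[0,0,-4],[0,0,0],[0,0,0],[0,0,0],[0,0,0],[0,0,0],[0,0,0],[0,0,0],[0,0,0],[0,0,0],[0,0,0],[0,0,0],[0,0,0],[0,0,0]]' --jaw '[-1,-1,-1,-1,-1,0,0,0,0,0,0,0,0,0]'

```text
t: 72.45
tool_pos: [0.4859, -0.3945, 0.1941]
tcp_rot: [[0.2, 0.98, 0.006], [0.98, -0.2, -0.005], [-0.003, 0.007, -1.0]]
wrist_force: [0.6, -0.5, -0.8]
gripper_width: 0.0428
finger_force: 0.0
```

```bash
python3 - <<'E'
from h import *
s=st(); S=optics.get_image("scene");T=optics.get_image("top"); jigbars(T,S)
a=S["color"][165:275,262:402]; cv2.imwrite("pics/f.png",cv2.resize(a,(763,600),interpolation=2))
g=cv2.cvtColor(S["color"],6); print(g[172:206:2,350:386:2])
E
```

```text
t 72.45 tcp [ 0.4859 -0.3945  0.1941] F [ 0.623  -0.4682 -0.7894] w 0.0428 ff 0.0
[[ 0.1998  0.9798  0.0059]
 [ 0.9798 -0.1998 -0.0045]
 [-0.0032  0.0066 -1.    ]] q [-0.1481  0.7058  1.2665  1.469  -0.676   1.448   0.9227]
T mid [ -48.2 -102.2] ang -58.2 x -85.0 0.0 size [72. 81.] 532
T mid [-73.5   9.6] ang -86.5 x -85.0 -56.0 size [ 29. 116.] 295
S mid [ -6.5 -98.9] ang -0.8 x -48.0 32.0 size [13. 83.] 40
S mid [ -7.5 -47.3] ang -0.0 x -48.0 32.0 size [11. 83.] 47
S mid [-6.5 60.6] ang -1.0 x -46.0 27.0 size [10. 75.] 35
S mid [ -9.5 106.3] ang -0.1 x -48.0 29.0 size [11. 85.] 40
[[147 123 104  71  85  91  95 101 108 116 124 133 142 149 154 164 170 175]
 [105  88  79  77  80  86  93  96 103 109 122 129 138 145 151 158 166 170]
 [106  84 109 105  64  84  89  94  98 106 116 123 132 140 149 153 161 168]
 [ 95 103  40  40  49  81  88  91  95 103 111 119 130 137 145 150 157 166]
 [ 73  42  41  42  43  66  81  88  95 101 106 113 125 133 140 147 154 163]
 [ 43  42  79 115 126  98  78  87  92  94 101 111 121 128 137 143 150 158]
 [ 39 181 196 181 131  81  64  84  89  92  99 107 113 125 131 141 146 155]
 [ 48  84 166 161 106  58  47  79  87  92  94 102 109 118 128 134 146 150]
 [ 56  71 102 175 107  75  71 121  83  89  94  98 105 112 124 129 140 145]
 [ 57  68  74 117 160  85  90 112  78  85  91  95 101 108 117 125 134 144]
 [ 55  70  70  70 123 170 117 111  77  82  87  92  96 106 112 122 129 140]
 [ 42  63  70  68  70 152 178 110 106  78  87  92  93  99 108 117 127 133]
 [ 41  42  68  70  72  72 128 108 104  95  81  87  92  95 103 112 120 130]
 [ 44  42  47  67  69  70  79  86  84  86  78  84  91  96  98 107 115 125]
 [ 46  44  39  53  69  67  83  83  87  85  84  80  85  93  99 101 111 120]
 [ 45  41  41  44  57  67  84  88  89  87  85  78  83  89  93  98 106 118]
 [ 43  43  43  41  45  64  87  80  78  56  47  66  79  85  90  95 102 112]]
```

View pics/f.png

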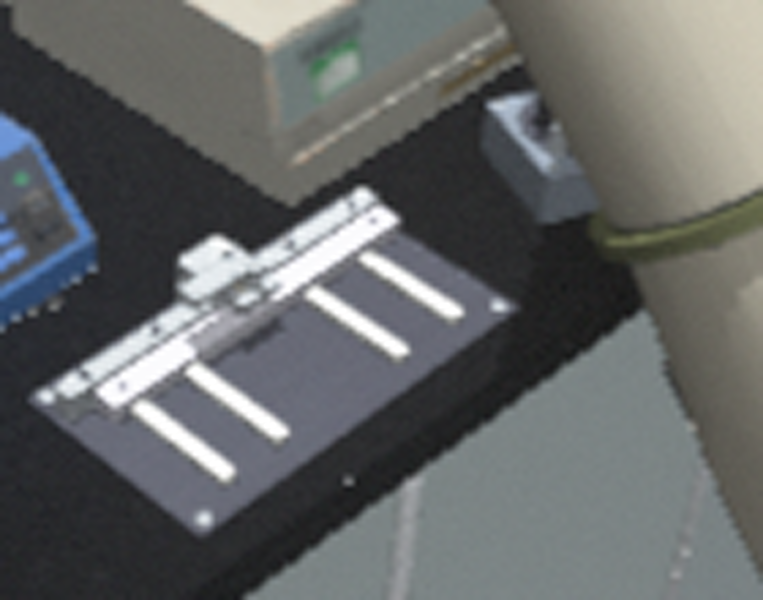

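The final view shows four bars square to the locating bar with their ends close to it, the lever folded, and the bar on the rail. A quick numeric check of the bar ends comes before handing in.

```bash
python3 - <<'E'
from h import *
S=optics.get_image("scene"); k=763/140
for a,b in(((140,402),(230,474)),((195,366),(284,435)),((313,289),(404,354)),((366,254),(459,316))):
    A,B=[w2j(px2w(S,(x+.5)/k-.5+262,(y+.5)/(600/110)-.5+165,.014))*1000 for x,y in(a,b)]; print(A,B,(A+B)/2)
E
```

```text
[ 34.4646 101.311 ] [-45.6807 103.2459] [ -5.6081 102.2784]
[34.1564 54.3227] [-45.2305  56.6322] [-5.5371 55.4774]
[ 33.2979 -52.3101] [-47.594  -49.6941] [ -7.148  -51.0021]
[  33.1718 -103.3714] [ -48.2057 -102.0353] [  -7.5169 -102.7034]
```

```bash
python3 - <<'E'
from station import order
print(order.finish_job())
E
```

```text
the job is handed in; nothing more can be done
None
```

I handed the job in at about 73 s, with no verdict shown: the locating bar is on the rail, the bolt is snug with its lever folded, all four test bars lie square against the bar (one had been knocked aside and was put back), and the selector was pressed, turned to its stop and released.

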